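# Tack flanged bosses on an index table

## Task

Tack-weld the steel bosses standing on the rubber mat one after another, the thickest barrel first and the thinnest last: stand the boss flange-down in the empty nest at the index table's load position (the one by the steel tab), push the table round by its upright posts to the next detent (anticlockwise) so that it carries the boss under the torch, then twist the console's spring-return knob clockwise to its stop, which lowers the torch, hold it there for a good second and let it spring back before the table is turned again. Load the next boss only when the one before has been tacked. At the end every boss stands upright in its nest, the table rests in a detent, the knob is back and the other things on the bench have been left alone.

Things in the scene. Friction and masses are not known exactly. Their poses are not given: they have to be found in the camera images.
- boss_46: loose steel weld-on boss, about 0.3 kg: a round flange 56 mm in diameter and 8 mm thick with a round barrel 46 mm in diameter standing on it, 50 mm high in all; origin at the centre of the flange's underside, z up the barrel. Starts upright on a fixed black rubber mat, 230 x 230 mm, 4 mm thick (as may others, about 100 mm apart). None if this boss is absent in this run
- boss_38: loose steel weld-on boss, about 0.3 kg: a round flange 56 mm in diameter and 8 mm thick with a round barrel 38 mm in diameter standing on it, 50 mm high in all; origin at the centre of the flange's underside, z up the barrel. Starts upright on a fixed black rubber mat, 230 x 230 mm, 4 mm thick (as may others, about 100 mm apart). None if this boss is absent in this run
- boss_30: loose steel weld-on boss, about 0.3 kg: a round flange 56 mm in diameter and 8 mm thick with a round barrel 30 mm in diameter standing on it, 50 mm high in all; origin at the centre of the flange's underside, z up the barrel. Starts upright on a fixed black rubber mat, 230 x 230 mm, 4 mm thick (as may others, about 100 mm apart). None if this boss is absent in this run
- boss_22: loose steel weld-on boss, about 0.3 kg: a round flange 56 mm in diameter and 8 mm thick with a round barrel 22 mm in diameter standing on it, 50 mm high in all; origin at the centre of the flange's underside, z up the barrel. Starts upright on a fixed black rubber mat, 230 x 230 mm, 4 mm thick (as may others, about 100 mm apart). None if this boss is absent in this run
- unit: fixed base of the index unit, 240 x 240 mm; origin on the bench on the table's turning axis, x towards the torch, z up. The round table on it is 296 mm wide, upper face 60 mm above the bench. Load position: 100 mm from the axis in -y, marked by a steel tab 58 mm high at 158 mm; torch position: 100 mm in +x. Torch column (26 mm square, 267 mm high) at x 190, y 100 mm
- table (a joint): index table's angle, rad, anticlockwise from above, endless. Soft detents at 0 (the start), pi/2, pi, ...: resting there, a nest is at the load position. 2 to 4 N at a post turns it slowly; let go past half way it creeps on into the detent within 2 s. A quarter turn anticlockwise takes a nest from load position to torch; a post then moves from unit angle 135 to 225 deg on the robot's side
- load_spot (a point): fixed point at the level of the table's upper face at the load position: centre of the nest there when the table rests in a detent
- torch_spot (a point): fixed point at the level of the table's upper face under the torch: centre of the nest there when the table rests in a detent. An arm from the column passes 245 to 267 mm above the bench over it, with the torch guide, 38 mm wide, from 236 mm up
- torch_tip (a point): lower tip of the torch (copper cone, black body 18 mm in diameter). It hangs 109 mm above the table face with the knob released and comes down 50 mm per rad of the knob, to 54 mm above the table face at the knob's stop, 4 mm clear of a boss
- knob (a joint): angle of the spring-return knob, rad: 0 released, 1.1 at its stop, growing clockwise seen from above; its spring takes about 0.04 N m at first and 0.1 N m at the stop and returns it to 0 when let go
- knob_grip (a point): middle of the knob's upper edge, on its vertical axis. The grip is an upright bar, 42 mm long (along this point's x, which turns with the knob), 14 mm thick (along y) and 34 mm high below this point, on a round skirt 46 mm in diameter and 8 mm thick
- console: fixed console, 120 x 130 mm, 55 mm high, with the knob in the middle of its top; origin at the centre of its underside; the knob axis is above the origin, the knob grip's top 101 mm above the bench
- nest0 (a point): centre of nest 0 on the table's upper face, 100 mm from the axis; turns with the table (nest 0 lies at 0 deg from the unit's x at joint value 0). A nest is a flat dark disc between four round-topped locating pins, 8 mm in diameter, 10 mm high, which leave 2.5 mm around a centred flange; all four are empty at the start
- post0 (a point): centre of the top of push post 0, a fixed upright black post on the table, 16 mm in diameter, 45 mm high, 125 mm from the axis, half way between nests 0 and 1; turns with the table
- nest1 (a point): centre of nest 1 on the table's upper face, 100 mm from the axis; turns with the table (nest 1 lies at 90 deg from the unit's x at joint value 0). A nest is a flat dark disc between four round-topped locating pins, 8 mm in diameter, 10 mm high, which leave 2.5 mm around a centred flange; all four are empty at the start
- post1 (a point): centre of the top of push post 1, a fixed upright black post on the table, 16 mm in diameter, 45 mm high, 125 mm from the axis, half way between nests 1 and 2; turns with the table
- nest2 (a point): centre of nest 2 on the table's upper face, 100 mm from the axis; turns with the table (nest 2 lies at 180 deg from the unit's x at joint value 0). A nest is a flat dark disc between four round-topped locating pins, 8 mm in diameter, 10 mm high, which leave 2.5 mm around a centred flange; all four are empty at the start
- post2 (a point): centre of the top of push post 2, a fixed upright black post on the table, 16 mm in diameter, 45 mm high, 125 mm from the axis, half way between nests 2 and 3; turns with the table
- nest3 (a point): centre of nest 3 on the table's upper face, 100 mm from the axis; turns with the table (nest 3 lies at 270 deg from the unit's x at joint value 0). A nest is a flat dark disc between four round-topped locating pins, 8 mm in diameter, 10 mm high, which leave 2.5 mm around a centred flange; all four are empty at the start
- post3 (a point): centre of the top of push post 3, a fixed upright black post on the table, 16 mm in diameter, 45 mm high, 125 mm from the axis, half way between nests 3 and 0; turns with the table
- tin: bystander: loose tin 66 mm in diameter, 100 mm high; origin under its centre
- flat_bars: bystander: loose pair of flat bars, about 110 x 38 x 12 mm, lying on the bench; origin under the middle
- angle_iron: bystander: loose piece of angle iron, 80 mm long, 40 x 40 mm; origin under the middle of the flat leg
Mind the look-alikes: they are no part of the job. What is shaped like the boss_30 but yellow is not meant. Of the things shaped like the console, the grey one is meant.

How it is judged:
By the outcome, as a careful person would: the job done as asked, in the order asked, and still so for the second after the job is handed in, with the robot touching nothing.
Of boss_46, boss_38, boss_30, boss_22 only 2 to 3 are there at a start; the rules pass over those that are not, and their reading is None.
At some moment in a run one of boss_46, boss_38, boss_30, boss_22 may be knocked a few centimetres aside while the robot is not near it.
Once in a run the grip may slacken for a moment while it holds something.
It also fails if it takes over 210 s, if anything falls off the work surface, if the arm or the gripper's body presses on something with over 40 N, if the wrist force passes 120 N, or if a joint passes its speed limit or range.

## Robot

A 6-joint arm with a two-finger parallel gripper is mounted at the origin on the work surface. World frame = base frame: x ahead of the robot, y to its left, z up, the work surface at z = 0. Lengths are in m, angles in rad, forces in N, time in s.
With the tool pointing down it reaches from about 0.3 to 0.85 m from the base axis. Payload 4.2 kg.
Tool frame: the origin (TCP) lies midway between the tips of the shut fingers; the grasp point (between the pads) lies 19 mm behind it; z points along the fingers, y is the direction in which the jaws open and shut (so a half turn about z gives the same grasp; the last joint's range is limited). The gripper opens to 91 mm and grips with 3 to 60 N. Pads are 32 mm wide; open, the fingers measure 118 mm over their backs; the gripper's body (76 mm by 178 mm) begins 60 mm behind the grasp point.
Start: joints at [-1.14, 0.32, 1.565, -0, 1.257, -0.02], TCP at [0.251, -0.518, 0.189] pointing down, gripper open.
Joint ranges: [-3.11, 3.11], [-0.84, 2.01], [0.21, 2.61], [-1.34, 4.49], [0.05, 2.63], [-2.56, 2.56]. Speed limits (rad/s): [2.57, 2.57, 3.14, 3.14, 3.14, 3.14].

## Interface

Orientations are given as a rotation vector (axis times angle).
In Python, from station import ctrl, read_camera, nets gives the robot as it stands.
- The arm moves only by the shell command python3 -m jog 'ROWS' [OPENING] [FORCE]. ROWS is a JSON object of lists of equal length, an entry for each row: "dp": the shift along the world's x, y, z as a fraction of full scale, a list of three; "angular": the turn, a rotation vector about the world's x, y, z as a fraction of full scale, a list of three. A call has 1 to 10 rows; each row shifts and turns the commanded pose from where the row before left it; what a row does not reach is not made up. Full scale, the value 1, is 150 mm for a shift and 180 degrees for a turn. A row lasts 1/12 s, in which the tool goes at most 41.7 mm and 7.16 degrees, less where a joint would pass 70% of its speed; a pose out of reach is approached as far as the arm can. A call with a number of a shift or a turn outside -1 to 1 is refused whole. A call with a gripper value outside its range is refused whole. OPENING is the opening, from -1 (shut) to 1 (fully open), set as the call begins (- or left out, the last holds). The fingers move at their own pace and stop on an object; FORCE is the grip in N (left out, the last holds). Time passes only in rows, so rows that do not move let the fingers close. It gives the time, the measured TCP pose, the force and the opening at its end, in the units of the state.
- ctrl.read_state(): the state, without advancing time (a new reading comes with each control period).
- read_camera(name): name is "scene" or "top" or "wrist"; returns a dict with "pixels" (420x560x3 uint8, blue, green, red), "fov_y" (degrees; the focal length in pixels is half the picture's height over the tangent of half this angle, whatever the lens; pixels are square), "cx", "cy" (the principal point, pixels), "dist" ([k1, k2, p1, p2, k3] as OpenCV has them; the pictures are not rectified), "R" (3x3) and "t" (3): a world point X has camera coordinates R X + t. Camera axes: x right, y down, z forward; pixel columns grow to the right and rows downward; lengths in m; the calibration is good to about 2 mm. A picture is of the moment at which its call begins. There is no depth.
- ctrl.hand_in(): hands the job in, once; it reports no verdict.
Trained networks look in a picture, given as the dict that the camera call returned (one of the last four; its "shot" number tells which), for a name from the list of things; names that differ only in an ending like _2 or _b are one class to them, and where a whole thing is asked for, a point or a joint stands for the part that bears it (a point fixed in the world has none). Each returns a list of dicts, best first, with "p" (0 to 1); they miss things now and then, are a little off and sometimes report something else, mostly with a low value. They report only what shows in the picture. A call takes as long as a camera call. They do not tell look-alikes from the thing itself.
- nets.outline_of(target, picture): "region" (420x560 bool, what is visible of it) and "at" ([column, row] in pixels, amid what is visible of it).
- nets.spot_point(target, picture): "at" ([column, row] in pixels: a listed point, or the origin of a listed thing).
The state is a dict: "time": time; "qpos": joint angles; "qvel": joint speeds; "tau": joint torques, N m; "eef_pos": TCP position; "eef_rot": TCP orientation; "contact_force": force on the tool from outside, world axes, zero at the start; "torque": the same for the moment, N m; "grip_width": opening from 0.0 (shut) to 1.0 (fully open).
Only numpy, scipy, OpenCV 4.12 (cv2) and the standard library are available. Lean on these libraries where they do the work, as an engineer would, in place of code of your own. Each camera call takes 0.05 s, during which the arm holds its last target.

## Working session

There is one attempt and no reset: what is moved stays moved. The work goes in short steps, Python scripts to look and compute and a shell command to move; the robot and the scene stay as the last step left them, time stands still between calls to the robot, and variables do not carry over. Pictures are saved under pics/ and viewed, and the job is handed in when it is done.

```bash
ls; mkdir -p pics
cat > h.py <<'E'
import numpy as np, cv2
from station import ctrl, read_camera, nets
def K(p):
    f=210/np.tan(np.radians(p["fov_y"])/2); return np.array([[f,0,p["cx"]],[0,f,p["cy"]],[0,0,1.]])
def ray(p,at):
    u=cv2.undistortPoints(np.array([[at]],float),K(p),np.array(p["dist"],float))[0,0]
    R=np.array(p["R"]);t=np.array(p["t"]); d=R.T@np.array([u[0],u[1],1]); return -R.T@t,d
def atz(p,at,z):
    c,d=ray(p,at); return c+d*(z-c[2])/d[2]
def proj(p,X):
    r,_=cv2.Rodrigues(np.array(p["R"])); a,_=cv2.projectPoints(np.array(X,float).reshape(-1,1,3),r,np.array(p["t"],float),K(p),np.array(p["dist"],float)); return a[:,0]
def tri(obs):
    A=np.zeros((3,3));b=np.zeros(3)
    for p,at in obs:
        c,d=ray(p,at);d=d/np.linalg.norm(d);M=np.eye(3)-np.outer(d,d);A+=M;b+=M@c
    return np.linalg.solve(A,b)
def save(p,n): cv2.imwrite("pics/"+n+".png",p["pixels"])
E
python3 - <<'E'
from h import *
s=ctrl.read_state();print(s)
for n in ["scene","top","wrist"]:
    p=read_camera(n);save(p,n+"0");print(n,p["fov_y"],p["dist"],np.round(-np.array(p["R"]).T@p["t"],3))
E
```

```text
pics
{'time': 0.0, 'qpos': array([-1.14000021e+00,  3.20286784e-01,  1.56570559e+00, -9.35065923e-06,
        1.25738830e+00, -1.99628018e-02]), 'qvel': array([-7.30214769e-04, -8.53731974e-04, -4.35320454e-04, -1.81378646e-04,
       -8.27463743e-05,  2.23451865e-03]), 'tau': array([ 7.28920968e-04, -4.12468421e+01, -2.31972885e+01,  7.27319601e-02,
        4.57161048e-02, -1.52920456e-04]), 'eef_pos': array([ 0.25027949, -0.51704622,  0.18781295]), 'eef_rot': array([-3.06043435e+00, -7.01684953e-01,  5.86238777e-04]), 'contact_force': array([-1.47463881,  0.49504944, -0.18970555]), 'torque': array([-0.00099587, -0.07463354, -0.03679242]), 'grip_width': 1.001900816134614}
scene 57.24117393904373 [-0.06936888  0.          0.          0.          0.        ] [ 1.262 -0.243  1.116]
top 57.542750004930134 [-0.03095209  0.          0.          0.          0.        ] [0.46  0.08  1.148]
wrist 70.50765565141623 [-0.05108273  0.          0.          0.          0.        ] [ 0.32  -0.485  0.384]
```

View pics/scene0.png

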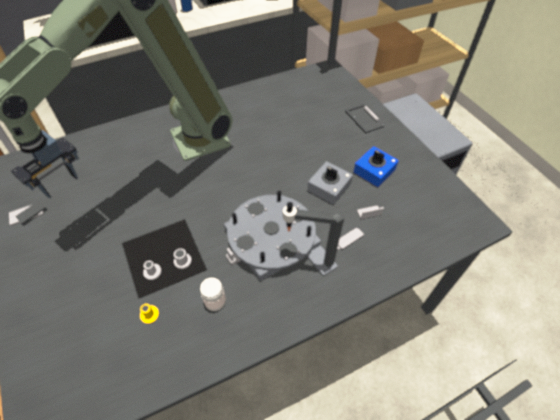

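View pics/top0.png

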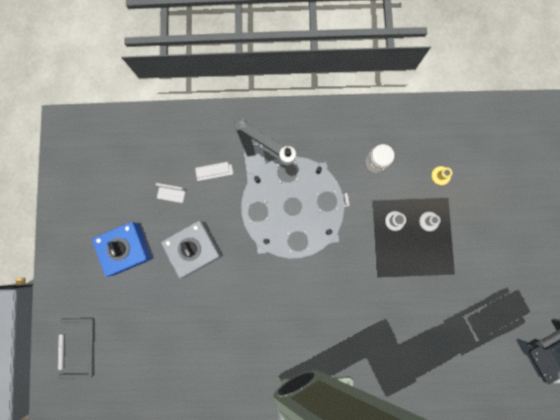

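View pics/wrist0.png

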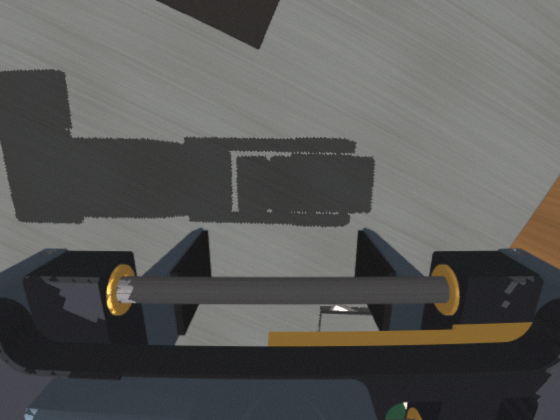

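The scene camera shows two bosses on the mat at (151,268) and (181,258), and the yellow look-alike at (149,313). The grey console is at (330,180), with the blue one beside it. In the top view the bosses are at (396,220) and (430,221), the steel tab at (347,200) and the torch at (287,155).

Run:
```python
from h import *
t=read_camera("top");s=read_camera("scene")
np.set_printoptions(precision=4,suppress=True)
def best(n,thr=.3):
    a=[d for d in nets.spot_point(n,t) if d["p"]>thr];b=[d for d in nets.spot_point(n,s) if d["p"]>thr]
    return a,b
Z=dict(boss_46=.004,boss_38=.004,boss_30=.004,boss_22=.004,unit=0,nest0=.06,nest1=.06,nest2=.06,nest3=.06,post0=.105,post1=.105,post2=.105,post3=.105,load_spot=.06,torch_spot=.06,knob_grip=.101,console=0,torch_tip=.169,tin=0,flat_bars=0,angle_iron=0)
for n,z in Z.items():
    a,b=best(n)
    print(n)
    for k,p,l in(("T",t,a),("S",s,b)):
        for d in l[:4]: print("  ",k,round(d["p"],2),np.round(d["at"],1),atz(p,d["at"],z))
for p,k in((t,"t"),(s,"s")):
    c=(slice(200,280),slice(360,470)) if k=="t" else (slice(220,330),slice(110,240))
    cv2.imwrite("pics/crop_%s.png"%k,cv2.resize(p["pixels"][c],None,fx=6,fy=6,interpolation=cv2.INTER_CUBIC))
```

```text
boss_46
   T 0.67 [391.9 222.6] [ 0.5445 -0.2402  0.004 ]
   T 0.52 [437.9 175.5] [ 0.684  -0.3885  0.004 ]
   T 0.48 [428.9 223.8] [ 0.5379 -0.3508  0.004 ]
   S 0.75 [150.6 313.7] [ 0.6843 -0.3939  0.004 ]
   S 0.51 [180.8 262.7] [ 0.5536 -0.2561  0.004 ]
   S 0.49 [153.2 272.9] [ 0.5508 -0.3493  0.004 ]
boss_38
   T 0.67 [391.9 222.6] [ 0.5445 -0.2402  0.004 ]
   T 0.52 [437.9 175.5] [ 0.684  -0.3885  0.004 ]
   T 0.48 [428.9 223.8] [ 0.5379 -0.3508  0.004 ]
   S 0.75 [150.6 313.7] [ 0.6843 -0.3939  0.004 ]
   S 0.51 [180.8 262.7] [ 0.5536 -0.2561  0.004 ]
   S 0.49 [153.2 272.9] [ 0.5508 -0.3493  0.004 ]
boss_30
   T 0.67 [391.9 222.6] [ 0.5445 -0.2402  0.004 ]
   T 0.52 [437.9 175.5] [ 0.684  -0.3885  0.004 ]
   T 0.48 [428.9 223.8] [ 0.5379 -0.3508  0.004 ]
   S 0.75 [150.6 313.7] [ 0.6843 -0.3939  0.004 ]
   S 0.51 [180.8 262.7] [ 0.5536 -0.2561  0.004 ]
   S 0.49 [153.2 272.9] [ 0.5508 -0.3493  0.004 ]
boss_22
   T 0.67 [391.9 222.6] [ 0.5445 -0.2402  0.004 ]
   T 0.52 [437.9 175.5] [ 0.684  -0.3885  0.004 ]
   T 0.48 [428.9 223.8] [ 0.5379 -0.3508  0.004 ]
   S 0.75 [150.6 3
[... 3876 characters left out ...]
   T 0.75 [126.  250.5] [0.481  0.5623 0.    ]
   T 0.64 [194.4 249.8] [0.4783 0.3538 0.    ]
   S 0.89 [374.5 173. ] [0.4973 0.5548 0.    ]
   S 0.7 [263.5 252.3] [0.6347 0.0076 0.    ]
   S 0.69 [326.6 186.8] [0.4764 0.3466 0.    ]
   S 0.58 [312.4 226.2] [0.6134 0.2078 0.    ]
torch_tip
   S 0.42 [286.5 230.2] [0.6904 0.0631 0.169 ]
tin
   T 0.77 [372.5 165. ] [ 0.7226 -0.1925  0.    ]
   S 0.62 [215.5 301.8] [ 0.7317 -0.201   0.    ]
flat_bars
   T 0.93 [212.2 174.2] [0.7079 0.2989 0.    ]
   T 0.38 [317.7 168.6] [ 0.716  -0.0247  0.    ]
   S 0.56 [347.7 238.7] [0.7136 0.292  0.    ]
angle_iron
   T 0.68 [169.6 192.3] [0.6553 0.4303 0.    ]
   S 0.63 [371.4 212.3] [0.6545 0.4317 0.    ]
```

View pics/crop_t.png

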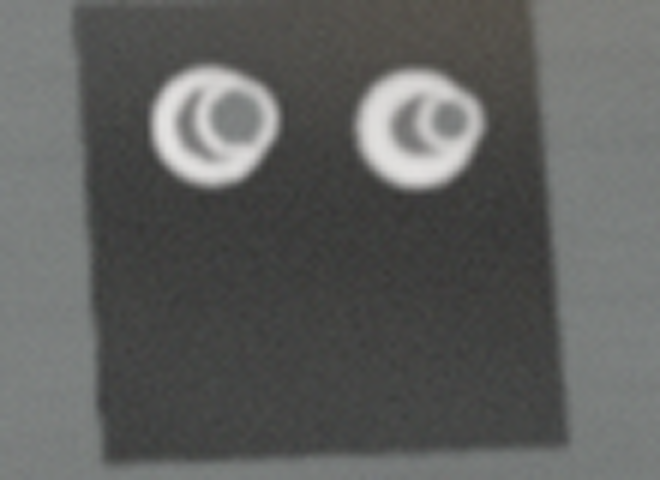

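View pics/crop_s.png

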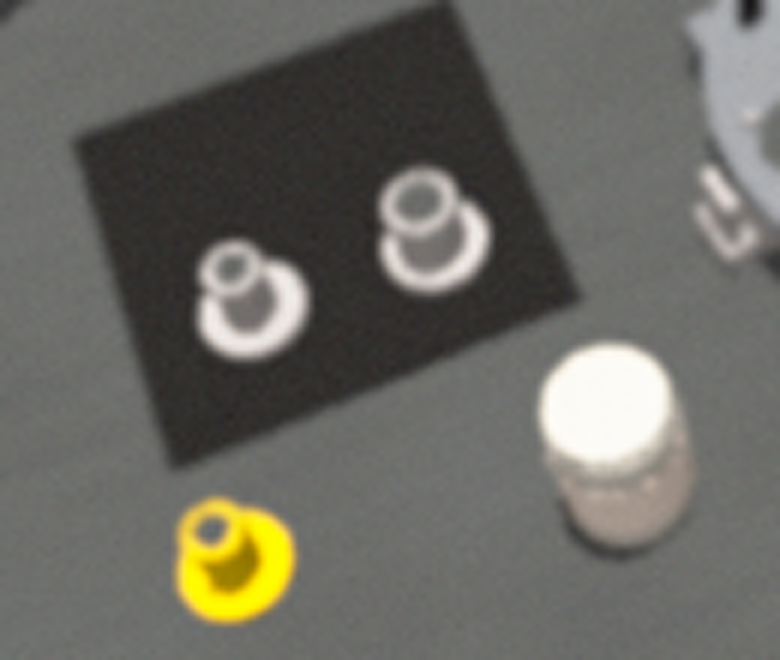

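Run:
```python
from h import *
from scipy.optimize import least_squares
np.set_printoptions(precision=4,suppress=True)
t=read_camera("top");s=read_camera("scene")
obs=[]
L=[(100,a,60) for a in(0,90,180,270)]+[(125,a,105) for a in(45,135,225,315)]
def model(v):
    out=[]
    for r,a,z in L:
        th=v[2]+np.radians(a); out.append([v[0]+r/1e3*np.cos(th),v[1]+r/1e3*np.sin(th),z/1e3])
    return np.array(out)
v0=np.array([.597,.055,.1])
M=model(v0)
pairs=[]
for p in(t,s):
    pr=proj(p,M)
    for n,ids in(("nest0",range(4)),("post0",range(4,8))):
        for d in nets.spot_point(n,p):
            if d["p"]<.2: continue
            i=min(ids,key=lambda i:np.hypot(*(pr[i]-d["at"])))
            e=np.hypot(*(pr[i]-d["at"]))
            if e<12: pairs.append((p,i,d["at"],d["p"]))
f=lambda v: np.concatenate([(proj(p,model(v)[i])[0]-at)*pp for p,i,at,pp in pairs])
for sel in("both","top","scene"):
    pp=pairs
    if sel=="top": P=[q for q in pairs if q[0] is t]
    elif sel=="scene": P=[q for q in pairs if q[0] is s]
    else: P=pairs
    g=lambda v: np.concatenate([(proj(p,model(v)[i])[0]-at)*w for p,i,at,w in P])
    r=least_squares(g,v0,loss="soft_l1"); print(sel,len(P),r.x,np.degrees(r.x[2]),np.abs(g(r.x)).mean())
```

```text
both 16 [0.596  0.055  0.1391] 7.969015490192358 1.0463519844247253
top 8 [0.5976 0.0565 0.1525] 8.73691414906752 1.1251412746349772
scene 8 [0.5937 0.0534 0.1247] 7.1467888057687725 0.9245721197720675
```

Boss A, at top (395,221), has a barrel/flange ratio of about 0.67, so it is boss_38. Boss B, at (429,221), is clearly thinner. A goes first. I'll move in for a wrist view.

```bash
python3 -m jog '{"dp":[[0.14,0.145,0.04],[0.14,0.145,0.04],[0.14,0.145,0.04],[0.14,0.145,0.04],[0.14,0.145,0.04],[0.14,0.145,0.04],[0.14,0.145,0.04],[0.14,0.145,0.04],[0.14,0.145,0.04],[0.14,0.145,0.04]],"angular":[[0,0,-0.0143],[0,0,-0.0143],[0,0,-0.0143],[0,0,-0.0143],[0,0,-0.0143],[0,0,-0.0143],[0,0,-0.0143],[0,0,-0.0143],[0,0,-0.0143],[0,0,-0.0143]]}' 1 20
python3 -m jog '{"dp":[[0,0,0],[0,0,0],[0,0,0]],"angular":[[0,0,0],[0,0,0],[0,0,0]]}'
python3 - <<'E'
from h import *
p=read_camera("wrist");save(p,"w1");print(ctrl.read_state()["eef_rot"])
for d in nets.spot_point("boss_38",p): print(d["p"],d["at"],atz(p,d["at"],.004))
print(np.round(p["R"],3),-np.array(p["R"]).T@p["t"])
E
```

```text
time: 3.48
eef_pos: [0.4614, -0.2989, 0.2491]
eef_rot: [3.141, -0.001, 0.0]
contact_force: [0.1, 0.5, -0.9]
grip_width: 1.0
time: 3.73
eef_pos: [0.4601, -0.3002, 0.2484]
eef_rot: [3.141, 0.004, -0.001]
contact_force: [-0.1, -0.1, -0.3]
grip_width: 1.002
[ 3.14148532e+00  1.92978052e-03 -1.54362796e-03]
0.91 [318.9, 120.0] [ 0.54717627 -0.35189274  0.004     ]
0.58 [244.1, 117.9] [ 0.54959102 -0.24536392  0.004     ]
0.55 [357.7, 15.0] [ 0.68328095 -0.3993141   0.004     ]
[[ 0.005 -1.    -0.001]
 [-0.963 -0.005  0.271]
 [-0.271 -0.001 -0.963]] [ 0.53732742 -0.30042371  0.44417051]
```

View pics/w1.png

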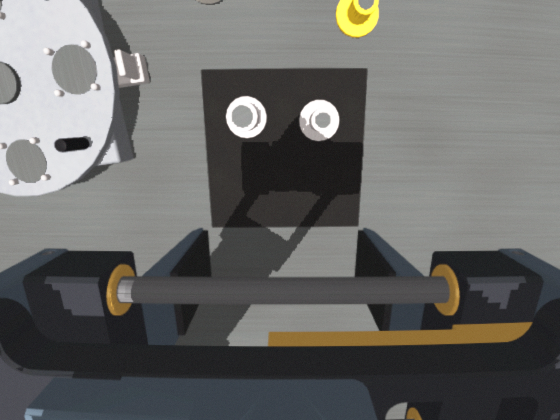

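Wrist view: boss A is at (245,118), boss B at (319,121), the load nest at (75,69) and the tab at (130,67). Next I'll measure them finely.

```bash
cat >> h.py <<'E'
def ell(pts):
    return cv2.fitEllipse(cv2.convexHull(pts))
def flange(p,at,z,win=30,thr=150):
    g=cv2.cvtColor(p["pixels"],cv2.COLOR_BGR2GRAY)
    x,y=int(at[0]),int(at[1]); x0=max(x-win,0);y0=max(y-win,0); c=g[y0:y+win,x0:x+win]
    m=(c>thr).astype(np.uint8); n,l,st,ce=cv2.connectedComponentsWithStats(m); i=1+np.argmax(st[1:,4])
    ys,xs=np.nonzero(l==i); e=cv2.fitEllipse(cv2.convexHull(np.stack([xs+x0,ys+y0],1).astype(np.float32).reshape(-1,1,2)))
    return e,atz(p,e[0],z)
E
python3 - <<'E'
from h import *
p=read_camera("wrist")
for at in((245,118),(319,121)): print(flange(p,at,.012,win=24))
for n,z in(("nest0",.06),("post0",.105),("load_spot",.06)):
    for d in nets.spot_point(n,p): print(n,d["p"],d["at"],atz(p,d["at"],z))
c=p["pixels"]; 
cv2.imwrite("pics/w1a.png",cv2.resize(c[80:160,200:350],None,fx=5,fy=5,interpolation=cv2.INTER_CUBIC))
cv2.imwrite("pics/w1b.png",cv2.resize(c[0:110,0:150],None,fx=5,fy=5,interpolation=cv2.INTER_CUBIC))
E
```

```text
(((245.3397979736328, 116.36849212646484), (40.18818664550781, 41.924312591552734), 158.4697265625), array([ 0.55104268, -0.24874814,  0.012     ]))
(((318.6507873535156, 119.09073638916016), (39.546058654785156, 40.967308044433594), 0.04671766236424446), array([ 0.54765442, -0.35113216,  0.012     ]))
nest0 0.68 [24.7, 159.9] [0.49761811 0.04433485 0.06      ]
nest0 0.67 [74.6, 70.4] [ 0.60646798 -0.04493121  0.06      ]
post0 0.92 [60.0, 148.4] [ 0.51487701 -0.04339127  0.105     ]
load_spot 0.69 [70.7, 72.2] [ 0.60455672 -0.03954556  0.06      ]
```

View pics/w1a.png

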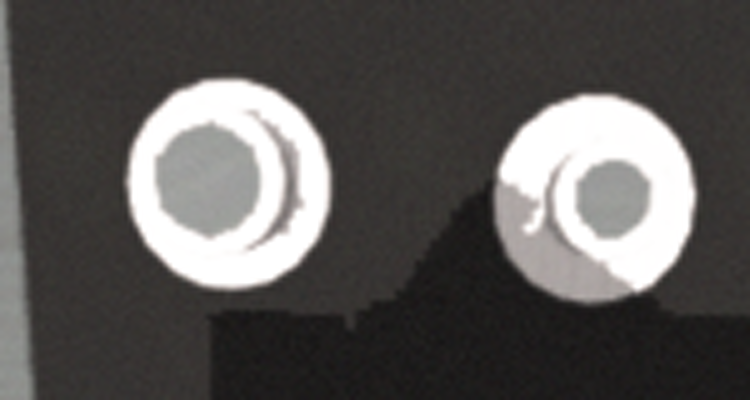

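View pics/w1b.png

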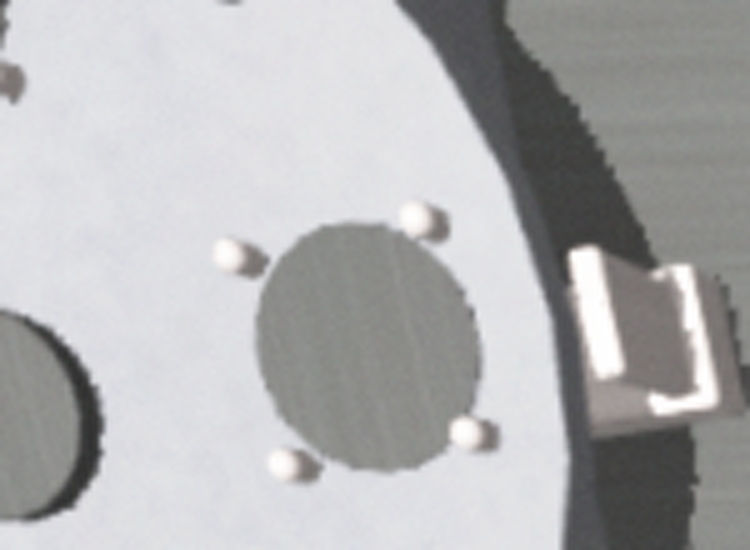

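```bash
python3 -m jog '{"dp":[[0.1213,0.0687,-0.2],[0.1213,0.0687,-0.2],[0.1213,0.0687,-0.2],[0.1213,0.0687,-0.2],[0.1213,0.0687,-0.2],[0,0,-0.15],[0,0,0],[0,0,0],[0,0,0]],"angular":[[0,0,0],[0,0,0],[0,0,0],[0,0,0],[0,0,0],[0,0,0],[0,0,0],[0,0,0],[0,0,0]]}' 0.5 20
python3 - <<'E'
from h import *
p=read_camera("wrist");save(p,"w2");print(ctrl.read_state()["eef_pos"])
E
```

```text
time: 4.78
eef_pos: [0.552, -0.2496, 0.0777]
eef_rot: [3.14, 0.001, 0.003]
contact_force: [1.0, 0.1, 0.0]
grip_width: 0.75
[ 0.55231858 -0.24973647  0.07828439]
```

View pics/w2.png

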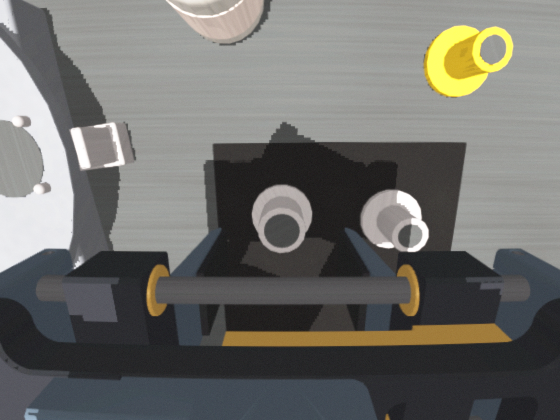

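The boss is centred between the fingers (column 283), so I'll descend and grip.

```bash
python3 -m jog '{"dp":[[0,0,-0.14],[0,0,-0.14],[0,0,-0.12],[0,0,0],[0,0,0]],"angular":[[0,0,0],[0,0,0],[0,0,0],[0,0,0],[0,0,0]]}' 0.5 20
python3 -m jog '{"dp":[[0,0,0],[0,0,0],[0,0,0],[0,0,0],[0,0,0],[0,0,0]],"angular":[[0,0,0],[0,0,0],[0,0,0],[0,0,0],[0,0,0],[0,0,0]]}' -1 35
```

```text
time: 5.25
eef_pos: [0.5517, -0.2492, 0.0174]
eef_rot: [3.141, 0.001, 0.002]
contact_force: [1.5, 1.3, 0.4]
grip_width: 0.749
time: 5.75
eef_pos: [0.5518, -0.2487, 0.0168]
eef_rot: [3.141, 0.002, 0.001]
contact_force: [-0.4, 0.2, 3.5]
grip_width: 0.404
```

```bash
python3 -m jog '{"dp":[[0,0,0.1],[0,0,0.2],[0,0,0.2],[0,0,0.25],[0,0.2,0],[0,0.2,0],[0,0.2,0],[0,0,0],[0,0,0]],"angular":[[0,0,0],[0,0,0],[0,0,0],[0,0,0],[0,0,0],[0,0,0],[0,0,0],[0,0,0],[0,0,0]]}'
python3 - <<'E'
from h import *
p=read_camera("wrist");save(p,"w3");print(ctrl.read_state()["eef_pos"])
for n,z in(("nest0",.06),("load_spot",.06),("post0",.105)):
    for d in nets.spot_point(n,p): print(n,d["p"],d["at"],atz(p,d["at"],z))
E
```

```text
time: 6.5
eef_pos: [0.5509, -0.1571, 0.1281]
eef_rot: [-3.141, -0.007, 0.002]
contact_force: [0.3, -0.2, -3.1]
grip_width: 0.41
[ 0.55119999 -0.15819723  0.12818851]
nest0 0.89 [18.8, 46.2] [0.69633927 0.06648579 0.06      ]
nest0 0.86 [83.2, 260.4] [0.50044168 0.04089931 0.06      ]
nest0 0.86 [155.0, 151.2] [ 0.60719276 -0.04435741  0.06      ]
load_spot 0.75 [151.2, 152.8] [ 0.60580128 -0.04078271  0.06      ]
post0 0.88 [140.4, 267.6] [ 0.51665511 -0.04086934  0.105     ]
post0 0.62 [82.9, 29.2] [ 0.69347388 -0.02078788  0.105     ]
```

View pics/w3.png

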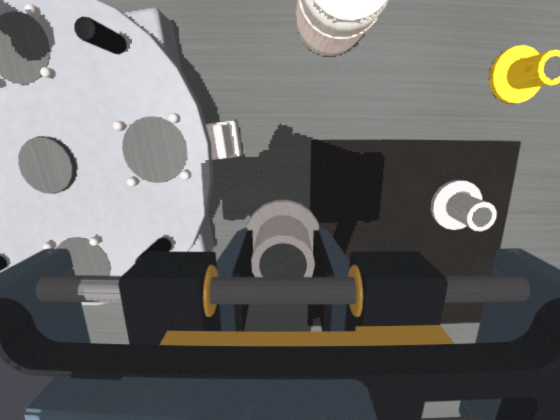

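```bash
cat >> h.py <<'E'
def nestfit(p,at,win=40,z=.06):
    g=cv2.cvtColor(p["pixels"],cv2.COLOR_BGR2GRAY); x,y=int(at[0]),int(at[1]); x0=max(x-win,0);y0=max(y-win,0)
    c=cv2.medianBlur(g[y0:y+win,x0:x+win],3); v=int(c[y-y0-3:y-y0+4,x-x0-3:x-x0+4].mean())
    m=(np.abs(c.astype(int)-v)<22).astype(np.uint8); n,l=cv2.connectedComponents(m,connectivity=4); i=l[y-y0,x-x0]
    cn,_=cv2.findContours((l==i).astype(np.uint8),cv2.RETR_EXTERNAL,cv2.CHAIN_APPROX_NONE); cn=max(cn,key=len)
    e=cv2.fitEllipse(cv2.convexHull(cn)+np.array([x0,y0])); return e,atz(p,e[0],z)
E
python3 - <<'E'
from h import *
p=read_camera("wrist")
print(nestfit(p,(155,149)))
pins=[(120.5,126),(175,118),(185,174.5),(132,181.5)]
P=np.array([atz(p,a,.068) for a in pins]);print(P,P.mean(0))
s=ctrl.read_state()["eef_pos"];e=s
X=[[e[0]+.028*np.cos(a),e[1]+.028*np.sin(a),e[2]-.005] for a in np.linspace(0,6.28,40)]
im=p["pixels"].copy()
for q in proj(p,X): cv2.circle(im,tuple(int(round(v)) for v in q),1,(0,0,255),-1)
X=[[e[0]+.019*np.cos(a),e[1]+.019*np.sin(a),e[2]+.037] for a in np.linspace(0,6.28,40)]
for q in proj(p,X): cv2.circle(im,tuple(int(round(v)) for v in q),1,(0,255,0),-1)
cv2.imwrite("pics/w3a.png",cv2.resize(im[180:320,200:370],None,fx=4,fy=4))
E
```

```text
(((151.53399658203125, 150.4015655517578), (61.555057525634766, 68.21007537841797), 140.7407684326172), array([ 0.60887197, -0.04377199,  0.06      ]))
[[ 0.63004977 -0.02261566  0.068     ]
 [ 0.63602007 -0.07000416  0.068     ]
 [ 0.58860512 -0.07467707  0.068     ]
 [ 0.58249117 -0.02663898  0.068     ]] [ 0.60929153 -0.04848397  0.068     ]
```

View pics/w3a.png

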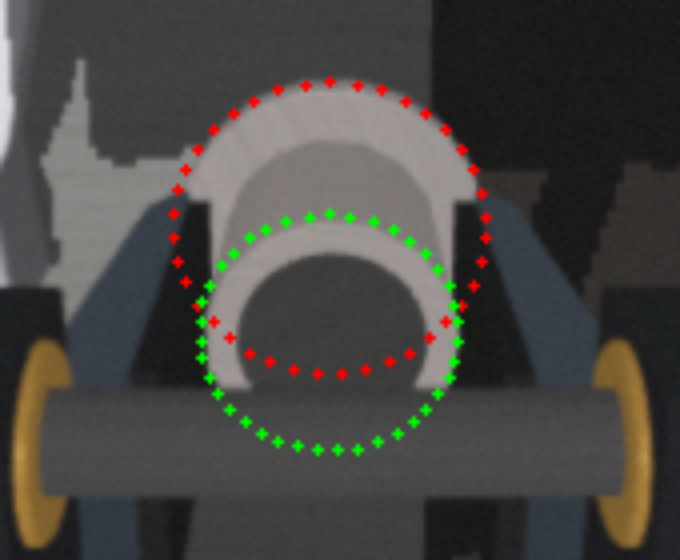

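```bash
python3 -m jog '{"dp":[[0,0.2,0.1],[0,0.2,0.1],[0,0.1,0],[0,0,0],[0,0,0],[0,0,0]],"angular":[[0,0,0],[0,0,0],[0,0,0],[0,0,0],[0,0,0],[0,0,0]]}'
python3 - <<'E'
from h import *
p=read_camera("wrist");save(p,"w4");print(ctrl.read_state()["eef_pos"])
for n,z in(("nest0",.06),("load_spot",.06),("post0",.105)):
    for d in nets.spot_point(n,p): print(n,d["p"],d["at"],atz(p,d["at"],z))
    if n=="nest0":
        for d in nets.spot_point(n,p): print(nestfit(p,d["at"]))
cv2.imwrite("pics/w4a.png",cv2.resize(p["pixels"][90:220,140:300],None,fx=5,fy=5,interpolation=cv2.INTER_CUBIC))
E
```

```text
time: 7.25
eef_pos: [0.5513, -0.0846, 0.1582]
eef_rot: [3.141, 0.001, -0.001]
contact_force: [0.3, 0.1, -2.6]
grip_width: 0.405
[ 0.55125171 -0.08471658  0.15813528]
nest0 0.93 [118.6, 51.6] [0.69670458 0.06616681 0.06      ]
nest0 0.8 [49.5, 174.2] [0.58342604 0.15478152 0.06      ]
nest0 0.79 [162.9, 250.9] [0.49965568 0.04404501 0.06      ]
nest0 0.59 [242.0, 148.3] [ 0.608217   -0.04532863  0.06      ]
(((121.12654113769531, 41.4080696105957), (37.27876281738281, 59.15765380859375), 124.2875747680664), array([0.70530367, 0.06281706, 0.06      ]))
(((49.86083221435547, 173.21153259277344), (55.49347686767578, 65.96024322509766), 15.861802101135254), array([0.58444448, 0.15417393, 0.06      ]))Traceback (most recent call last):
  File "<stdin>", line 6, in <module>
  File "h.py", line 31, in nestfit
    e=cv2.fitEllipse(cv2.convexHull(cn)+np.array([x0,y0])); return e,atz(p,e[0],z)
cv2.error: OpenCV(4.12.0) /io/opencv/modules/imgproc/src/shapedescr.cpp:361: error: (-201:Incorrect size of input array) There should be at least 5 points to fit the ellipse in function 'fitEllipseNoDirect'
```

Run:
```python
from h import *
p=read_camera("wrist");im=p["pixels"].copy()
big=cv2.resize(im[90:220,140:300],None,fx=5,fy=5,interpolation=cv2.INTER_CUBIC)
c=np.array([.6085,-.0447]);y=np.radians(6.8)
X=[]
for k in range(4):
    a=y+np.radians(45+90*k); X.append([c[0]+.0345*np.cos(a),c[1]+.0345*np.sin(a),.06]);X.append(X[-1][:2]+[.07])
X.append([*c,.06])
for q in proj(p,X):
    q=(q-[140,90]+.5)*5; cv2.circle(big,tuple(int(v) for v in q),3,(0,0,255),-1)
cv2.imwrite("pics/w4a.png",big)
```

```text
(no output)
```

View pics/w4a.png

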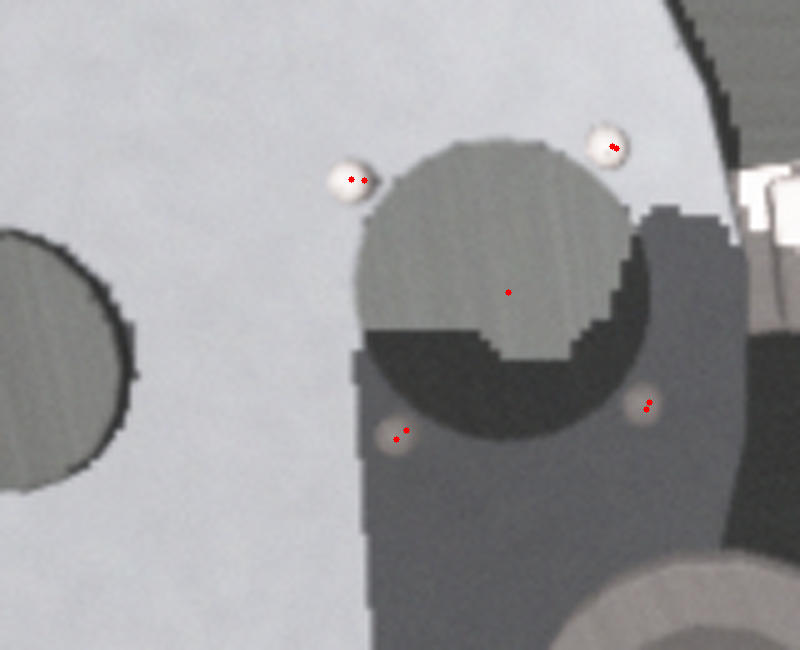

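```bash
python3 -m jog '{"dp":[[0.127,0.0905,0],[0.127,0.0905,0],[0.127,0.0905,0],[0,0,-0.2],[0,0,-0.2],[0,0,-0.067],[0,0,0],[0,0,0],[0,0,0]],"angular":[[0,0,0],[0,0,0],[0,0,0],[0,0,0],[0,0,0],[0,0,0],[0,0,0],[0,0,0],[0,0,0]]}'
python3 - <<'E'
from h import *
p=read_camera("wrist");save(p,"w5");s=ctrl.read_state();print(s["eef_pos"],s["grip_width"])
E
```

```text
time: 8.2
eef_pos: [0.61, -0.0433, 0.0904]
eef_rot: [3.141, 0.002, 0.005]
contact_force: [-0.4, 0.5, -2.2]
grip_width: 0.409
[ 0.61014272 -0.04330044  0.09071179] 0.40328355812457933
```

View pics/w5.png

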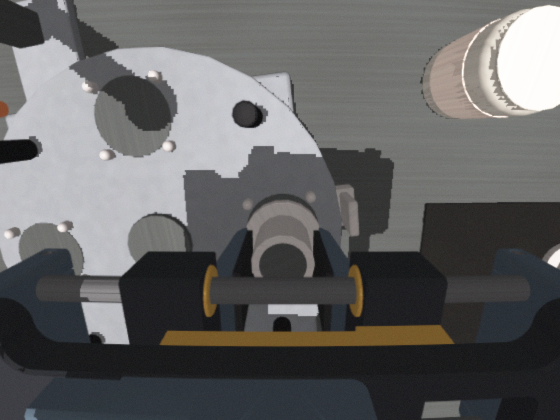

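```bash
python3 -m jog '{"dp":[[-0.008,-0.005,-0.03],[0,0,-0.03],[0,0,-0.03],[0,0,-0.02],[0,0,0],[0,0,0]],"angular":[[0,0,0],[0,0,0],[0,0,0],[0,0,0],[0,0,0],[0,0,0]]}'
python3 - <<'E'
from h import *
p=read_camera("wrist");save(p,"w6");s=ctrl.read_state();print(s["eef_pos"],s["grip_width"],s["contact_force"])
E
```

```text
time: 8.75
eef_pos: [0.608, -0.0436, 0.0728]
eef_rot: [3.141, 0.002, 0.002]
contact_force: [-0.7, 0.6, 3.2]
grip_width: 0.405
[ 0.60802627 -0.04358834  0.07281624] 0.40666644729564666 [-0.43225453  0.50470382  2.51192115]
```

View pics/w6.png

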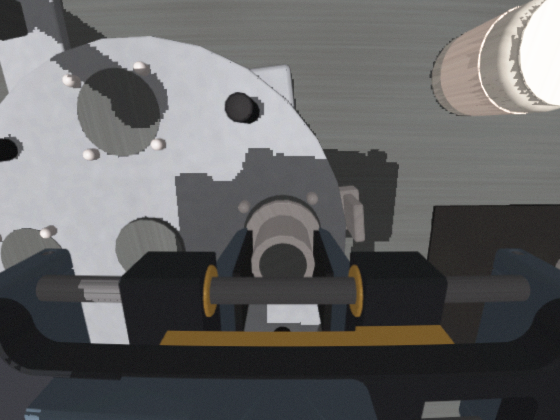

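Seated at the expected z of 0.0728 with only light force. Releasing.

```bash
python3 -m jog '{"dp":[[0,0,0],[0,0,0],[0,0,0],[0,0,0.1],[0,0,0.2],[0,0,0.2],[-0.2,0,0.2],[-0.2,0,0.2],[0,0,0],[0,0,0]],"angular":[[0,0,0],[0,0,0],[0,0,0],[0,0,0],[0,0,0],[0,0,0],[0,0,0],[0,0,0],[0,0,0],[0,0,0]]}' 0.4
python3 - <<'E'
from h import *
p=read_camera("wrist");save(p,"w7");s=ctrl.read_state();print(s["eef_pos"],s["grip_width"],s["contact_force"])
t=read_camera("top");cv2.imwrite("pics/t7.png",cv2.resize(t["pixels"][100:300,80:480],None,fx=2,fy=2,interpolation=cv2.INTER_CUBIC))
E
```

```text
time: 9.63
eef_pos: [0.5487, -0.0437, 0.2083]
eef_rot: [3.141, 0.002, 0.007]
contact_force: [0.7, -0.3, 0.4]
grip_width: 0.699
[ 0.5486026  -0.04360833  0.20651559] 0.6985723067957531 [ 0.40082126 -0.56940413 -0.75237587]
```

View pics/w7.png

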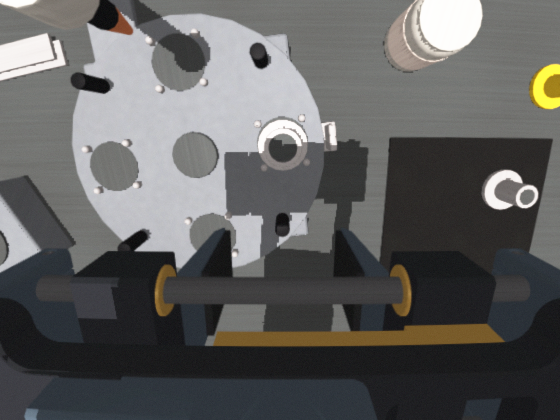

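View pics/t7.png

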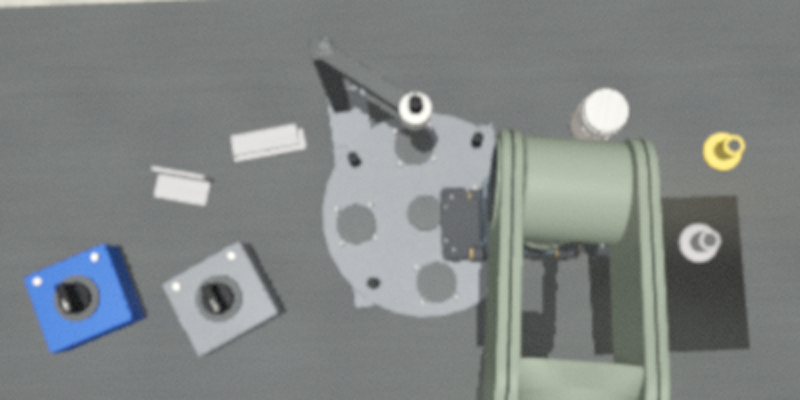

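Boss A sits between its pins at wrist (282,145). The push post on the robot's side shows at top (373,283) in the crop. Next I'll shut the fingers and place them behind that post.

```bash
python3 -m jog '{"dp":[[-0.024,0.198,0],[-0.024,0.198,0],[-0.024,0.198,0],[-0.024,0.198,0],[-0.024,0.198,0],[-0.024,0.198,0],[-0.024,0.198,0],[0,0,0],[0,0,0]],"angular":[[0,0,0],[0,0,0],[0,0,0],[0,0,0],[0,0,0],[0,0,0],[0,0,0],[0,0,0],[0,0,0]]}' -1 20
python3 - <<'E'
from h import *
p=read_camera("wrist");save(p,"w8");s=ctrl.read_state();print(s["eef_pos"],s["grip_width"],s["contact_force"],s["qpos"])
for n,z in(("post0",.105),("nest0",.06)):
    for d in nets.spot_point(n,p): print(n,d["p"],d["at"],atz(p,d["at"],z))
E
```

```text
time: 10.48
eef_pos: [0.5231, 0.1656, 0.204]
eef_rot: [3.14, 0.007, -0.005]
contact_force: [-0.8, -1.1, 0.1]
grip_width: 0.075
[0.52320603 0.16449515 0.20427248] 0.028843724081985187 [ 0.23085166 -0.0714973   0.64639512] [ 2.84102176e-01  2.69988358e-01  1.59600948e+00 -7.26884311e-04
  1.27874109e+00  1.85213784e+00]
post0 0.71 [294.0, 43.6] [0.67330104 0.15577124 0.105     ]
post0 0.69 [315.3, 231.7] [0.49374386 0.1303943  0.105     ]
post0 0.63 [178.6, 28.7] [0.68592983 0.25956328 0.105     ]
post0 0.6 [488.0, 22.0] [ 0.69670451 -0.02109347  0.105     ]
post0 0.58 [481.8, 207.9] [ 0.52096833 -0.04492372  0.105     ]
nest0 0.89 [376.7, 31.0] [0.69795146 0.06868449 0.06      ]
nest0 0.67 [386.6, 214.1] [0.50022894 0.04002533 0.06      ]
nest0 0.59 [290.0, 142.8] [0.58271072 0.15713323 0.06      ]
```

View pics/w8.png

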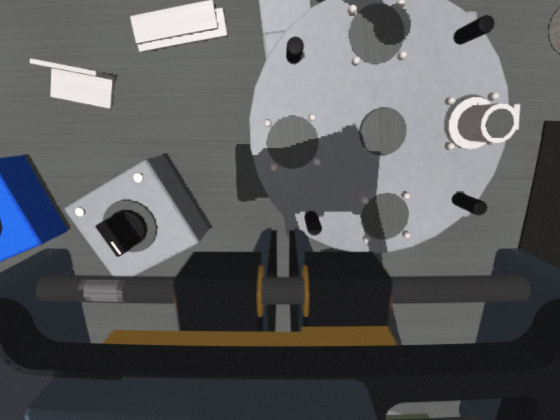

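```bash
python3 -m jog '{"dp":[[0,0,-0.21],[0,0,-0.21],[0,0,-0.21],[0,0,-0.21],[0,0,0],[0,0,0]],"angular":[[0,0,0],[0,0,0],[0,0,0],[0,0,0],[0,0,0],[0,0,0]]}'
python3 - <<'E'
from h import *
p=read_camera("wrist");save(p,"w9")
s=ctrl.read_state();print(s["eef_pos"],s["grip_width"],s["contact_force"])
c=np.array([.597,.0548])
a0=np.degrees(np.arctan2(*(s["eef_pos"][:2]-c)[::-1]));print("finger ang",a0,np.hypot(*(s["eef_pos"][:2]-c)))
pr=s["eef_pos"][:2]
for a in np.arange(a0+0,221,6)[1:].tolist()+[221]:
    q=c+.125*np.array([np.cos(np.radians(a)),np.sin(np.radians(a))]); print(round(a,1),q,(q-pr)/.15); pr=q
E
```

```text
time: 11.13
eef_pos: [0.5227, 0.163, 0.079]
eef_rot: [3.14, 0.0, -0.005]
contact_force: [0.5, 0.3, 0.5]
grip_width: 0.003
[0.52426031 0.16373029 0.08081868] 0.007029033736019926 [0.08062388 0.27069016 0.53170833]
finger ang 123.73355846661829 0.13098423523216457
129.7 [0.51709771 0.15092816] [-0.04775071 -0.08534752]
135.7 [0.50748729 0.1420495 ] [-0.06406944 -0.05919109]
141.7 [0.49885759 0.13221491] [-0.05753131 -0.06556392]
147.7 [0.49130317 0.12153215] [-0.05036285 -0.07121841]
153.7 [0.48490678 0.11011825] [-0.0426426  -0.07609262]
159.7 [0.4797385  0.09809828] [-0.03445516 -0.08013314]
165.7 [0.47585497 0.08560393] [-0.02589021 -0.08329571]
171.7 [0.47329873 0.07277208] [-0.01704161 -0.08554567]
177.7 [0.47209778 0.05974332] [-0.0080063  -0.08685838]
183.7 [0.47226529 0.0466604 ] [ 0.00111673 -0.08721944]
189.7 [0.47379942 0.03366666] [ 0.01022753 -0.08662492]
195.7 [0.47668336 0.02090447] [ 0.01922627 -0.08508131]
201.7 [0.48088552 0.00851364] [ 0.02801437 -0.08260553]
207.7 [ 0.48635985 -0.00337007] [ 0.03649553 -0.07922471]
213.7 [ 0.49304637 -0.01461645] [ 0.04457684 -0.07497589]
219.7 [ 0.50087184 -0.02510229] [ 0.05216976 -0.06990561]
221 [ 0.5026613  -0.02720738] [ 0.01192976 -0.0140339 ]
```

View pics/w9.png

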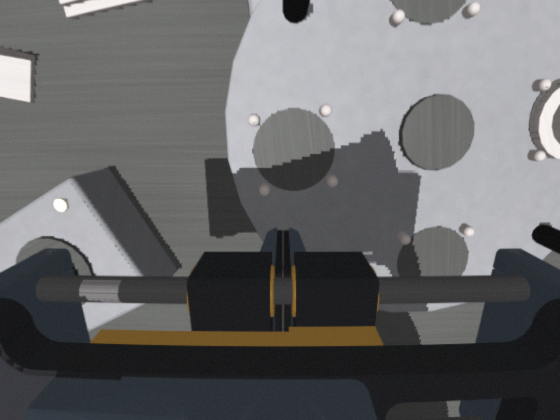

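```bash
python3 -m jog '{"dp":[[-0.024,-0.043,0],[-0.024,-0.043,0],[-0.032,-0.03,0],[-0.032,-0.03,0],[-0.029,-0.033,0],[-0.029,-0.033,0],[-0.025,-0.036,0],[-0.025,-0.036,0]],"angular":[[0,0,0],[0,0,0],[0,0,0],[0,0,0],[0,0,0],[0,0,0],[0,0,0],[0,0,0]]}'
python3 -m jog '{"dp":[[-0.021,-0.038,0],[-0.021,-0.038,0],[-0.017,-0.04,0],[-0.017,-0.04,0],[-0.013,-0.042,0],[-0.013,-0.042,0],[-0.0085,-0.043,0],[-0.0085,-0.043,0]],"angular":[[0,0,0],[0,0,0],[0,0,0],[0,0,0],[0,0,0],[0,0,0],[0,0,0],[0,0,0]]}'
python3 - <<'E'
from h import *
t=read_camera("top");cv2.imwrite("pics/t10.png",cv2.resize(t["pixels"][100:300,160:480],None,fx=2.4,fy=2.4,interpolation=cv2.INTER_CUBIC))
E
```

```text
time: 11.85
eef_pos: [0.4898, 0.1212, 0.0802]
eef_rot: [3.142, 0.003, 0.0]
contact_force: [0.3, 0.7, 0.4]
grip_width: 0.004
time: 12.52
eef_pos: [0.4724, 0.0721, 0.08]
eef_rot: [3.141, 0.002, 0.0]
contact_force: [0.1, -0.8, 0.5]
grip_width: 0.007
```

View pics/t10.png

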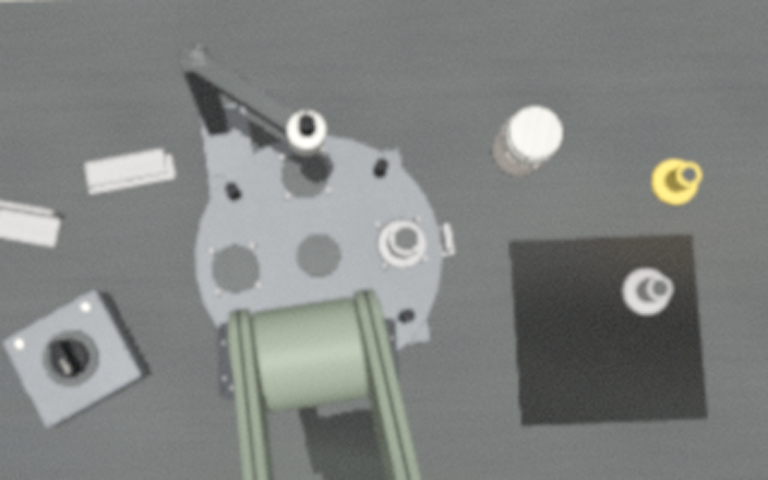

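Run:
```python
from h import *
p=read_camera("wrist");save(p,"w10");s=ctrl.read_state();print(s)
p=read_camera("scene");cv2.imwrite("pics/s10.png",cv2.resize(p["pixels"][100:300,150:420],None,fx=2.8,fy=2.8,interpolation=cv2.INTER_CUBIC))
```

```text
{'time': 12.6167, 'qpos': array([ 1.27203070e-01,  2.71045366e-01,  1.94050220e+00, -3.09200257e-04,
        9.30252226e-01,  1.69780691e+00]), 'qvel': array([ 0.01575701,  0.00599086, -0.01008059,  0.01170775, -0.00374073,
        0.01343305]), 'tau': array([ -0.33718371, -34.6702981 , -19.09875691,  -0.04268751,
        -0.06747772,  -0.07015344]), 'eef_pos': array([0.47228907, 0.07190621, 0.08004911]), 'eef_rot': array([ 3.14132044e+00,  5.92614757e-04, -2.73372393e-04]), 'contact_force': array([-0.29269138, -0.22058639,  0.11085627]), 'torque': array([ 0.02299716,  0.02793129, -0.03290036]), 'grip_width': 0.0028143817468602858}
```

View pics/w10.png

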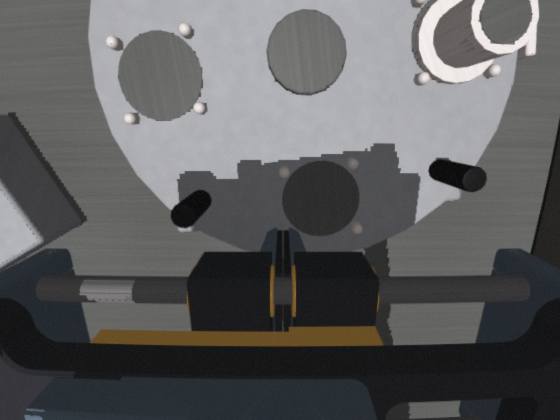

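View pics/s10.png

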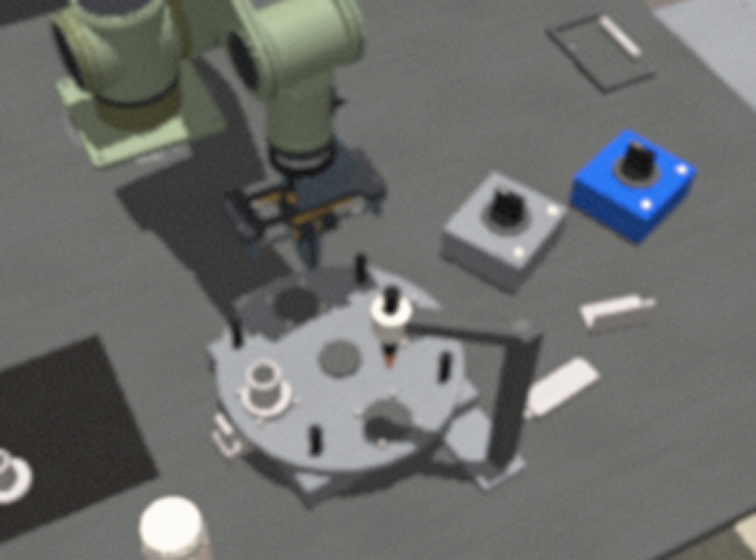

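Run:
```python
from h import *
p=read_camera("wrist");s=ctrl.read_state();print(s["eef_pos"])
print("tcp",proj(p,s["eef_pos"]),"tips ±y",proj(p,s["eef_pos"]+[0,0.01,0]))
for n,z in(("post0",.105),("nest0",.06)):
    for d in nets.spot_point(n,p):
        X=atz(p,d["at"],z); r=X[:2]-[.597,.055]; print(n,round(d["p"],2),d["at"],X,np.hypot(*r),np.degrees(np.arctan2(r[1],r[0])))
```

```text
[0.47261668 0.07266936 0.08008069]
tcp [[281.53308119 240.22446612]] tips ±y [[267.34738116 240.17872509]]
post0 0.98 [184.1, 219.8] [0.49536    0.13170295 0.105     ] 0.12733433331612912 142.95985263370775
post0 0.97 [478.2, 180.0] [ 0.52057854 -0.04418377  0.105     ] 0.12521046116203538 -127.61438319460494
nest0 0.76 [322.3, 195.0] [0.50080981 0.04245076 0.06      ] 0.09700533800692047 -172.56701633560812
nest0 0.56 [158.4, 78.7] [0.58205514 0.15712998 0.06      ] 0.10321763781858376 98.32510409519095
```

The table did not turn: the post still reads 143° and the boss is still at load. I'll lift and retry by straddling the post, checking on the way.

```bash
python3 -m jog '{"dp":[[0,0,0.15],[0,0,0.2],[0.083,0.2,0],[0.083,0.2,0],[0,0,0],[0,0,0]],"angular":[[0,0,0],[0,0,0],[0,0,0],[0,0,0],[0,0,0],[0,0,0]]}' 0
python3 - <<'E'
from h import *
p=read_camera("wrist");save(p,"w11");s=ctrl.read_state();print(s["eef_pos"],s["grip_width"])
for d in nets.spot_point("post0",p): print(d["p"],d["at"],atz(p,d["at"],.105))
E
```

```text
time: 13.32
eef_pos: [0.4976, 0.1341, 0.1324]
eef_rot: [3.141, 0.007, -0.0]
contact_force: [-0.0, -0.0, -1.0]
grip_width: 0.408
[0.49686736 0.13310494 0.13209081] 0.4539885384094818
0.95 [286.0, 228.9] [0.49661595 0.13090673 0.105     ]
0.9 [504.2, 203.9] [ 0.51845106 -0.04333178  0.105     ]
```

View pics/w11.png

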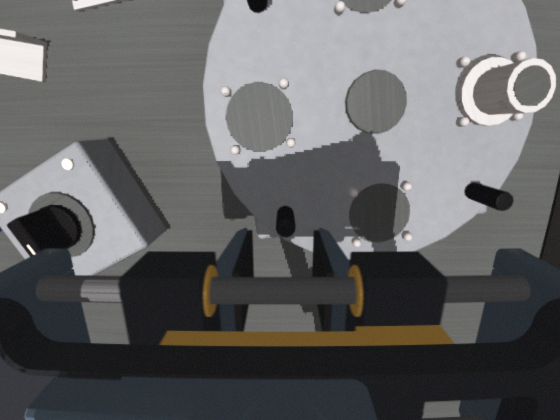

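```bash
python3 -m jog '{"dp":[[0,0,-0.12],[0,-0.007,-0.12],[0,0,-0.12],[0,0,0],[0,0,0]],"angular":[[0,0,0],[0,0,0],[0,0,0],[0,0,0],[0,0,0]]}' 0
python3 -m jog '{"dp":[[0,0,0],[0,0,0],[0,0,0],[0,0,0]],"angular":[[0,0,0],[0,0,0],[0,0,0],[0,0,0]]}' -0.5 10
python3 - <<'E'
from h import *
p=read_camera("wrist");save(p,"w12");s=ctrl.read_state();print(s["eef_pos"],s["grip_width"],s["contact_force"])
E
```

```text
time: 13.83
eef_pos: [0.4963, 0.1308, 0.078]
eef_rot: [3.141, 0.001, -0.004]
contact_force: [-0.8, 0.6, 0.4]
grip_width: 0.497
time: 14.17
eef_pos: [0.4979, 0.1319, 0.0794]
eef_rot: [-3.141, -0.002, -0.003]
contact_force: [-1.1, -0.7, -0.6]
grip_width: 0.262
[0.49776503 0.13186642 0.07923637] 0.25474094531066727 [-0.5329999   0.24111397 -0.32387213]
```

View pics/w12.png

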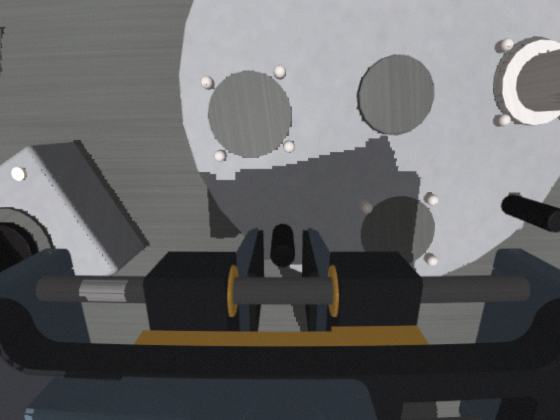

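```bash
python3 -m jog '{"dp":[[-0.026,-0.035,0],[-0.026,-0.035,0],[-0.022,-0.037,0],[-0.022,-0.037,0],[-0.018,-0.0395,0],[-0.018,-0.0395,0],[-0.014,-0.041,0],[-0.014,-0.041,0]],"angular":[[0,0,0],[0,0,0],[0,0,0],[0,0,0],[0,0,0],[0,0,0],[0,0,0],[0,0,0]]}'
python3 - <<'E'
from h import *
p=read_camera("wrist");save(p,"w13");s=ctrl.read_state();print(s["eef_pos"],s["grip_width"],s["contact_force"])
E
```

```text
time: 14.88
eef_pos: [0.4727, 0.0863, 0.0795]
eef_rot: [-3.14, -0.001, -0.0]
contact_force: [-1.5, 5.2, 9.4]
grip_width: 0.251
[0.47211057 0.08478972 0.07948968] 0.24948848307932728 [-2.36438338  0.26829909  9.52255306]
```

View pics/w13.png

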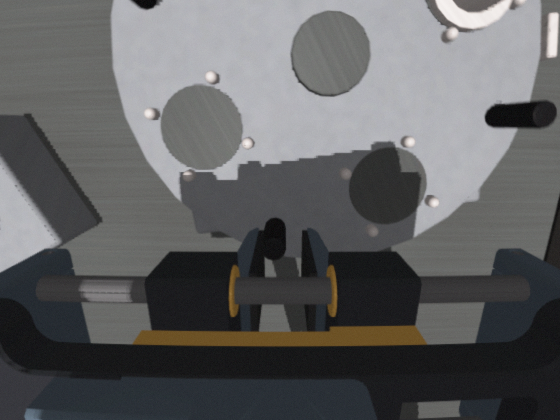

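Run:
```python
from h import *
s=ctrl.read_state();print(s["time"],s["eef_pos"],s["grip_width"],s["contact_force"],s["torque"])
p=read_camera("scene");cv2.imwrite("pics/s13.png",cv2.resize(p["pixels"][100:300,150:420],None,fx=2.8,fy=2.8,interpolation=cv2.INTER_CUBIC))
s=ctrl.read_state();print(s["time"],s["eef_pos"],s["contact_force"],s["torque"])
p=read_camera("wrist")
for n,z in(("post0",.105),("nest0",.06)):
    for d in nets.spot_point(n,p):
        X=atz(p,d["at"],z); r=X[:2]-[.597,.055]; print(n,round(d["p"],2),d["at"],X,np.hypot(*r),np.degrees(np.arctan2(r[1],r[0])))
```

```text
14.9333 [0.47211057 0.08478972 0.07948968] 0.24948848307932728 [-2.36438338  0.26829909  9.52255306] [0.3679778  0.37163429 0.07788518]
14.9833 [0.4723326  0.08521046 0.0795377 ] [-3.29943553  3.63368414  9.6466411 ] [0.69814911 0.43110261 0.05652334]
post0 0.82 [543.9, 112.7] [ 0.55984146 -0.06413165  0.105     ] 0.12479225650717007 -107.32330610974981
post0 0.78 [275.6, 251.2] [0.47517009 0.0890702  0.105     ] 0.12650417080100793 164.3761489557109
nest0 0.63 [198.9, 127.6] [0.54913554 0.14387527 0.06      ] 0.1009446430161941 118.30502757863617
nest0 0.55 [386.9, 181.5] [0.51116227 0.00795717 0.06      ] 0.09788331838312386 -151.27533333427928
```

View pics/s13.png

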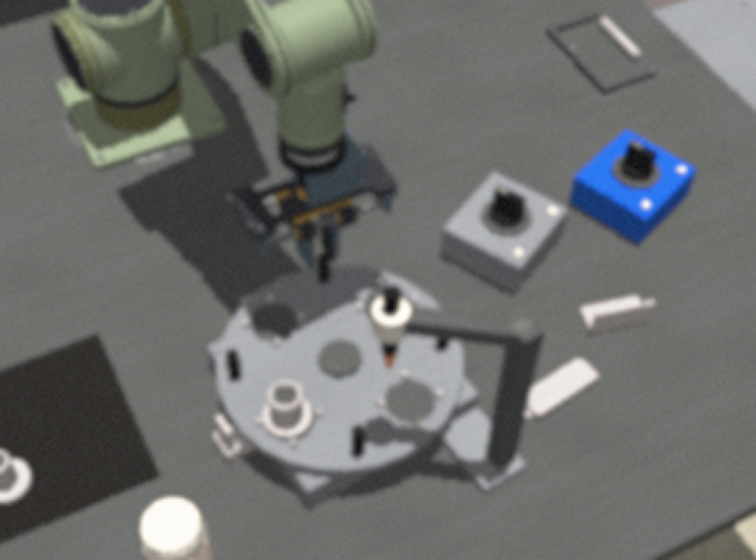

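```bash
python3 -m jog '{"dp":[[0,0,0.03],[0,0,0.03]],"angular":[[0,0,0],[0,0,0]]}'; python3 -m jog '{"dp":[[0,0,0]],"angular":[[0,0,0]]}'
python3 - <<'E'
from h import *
s=ctrl.read_state();print(s["time"],s["eef_pos"],s["contact_force"],s["torque"])
p=read_camera("wrist");save(p,"w14")
for n,z in(("post0",.105),):
    for d in nets.spot_point(n,p):
        X=atz(p,d["at"],z); r=X[:2]-[.597,.055]; print(n,round(d["p"],2),d["at"],X,np.hypot(*r),np.degrees(np.arctan2(r[1],r[0])))
E
```

```text
time: 15.3
eef_pos: [0.4723, 0.0851, 0.0874]
eef_rot: [3.14, 0.003, -0.003]
contact_force: [0.3, -0.1, 0.1]
grip_width: 0.25
time: 15.38
eef_pos: [0.4734, 0.0855, 0.0881]
eef_rot: [3.141, 0.002, 0.001]
contact_force: [-0.4, -0.6, -0.2]
grip_width: 0.251
15.3833 [0.47335468 0.0854514  0.08813299] [-0.44122287 -0.56437699 -0.16214569] [ 0.01643407 -0.03707675  0.0713793 ]
post0 0.62 [252.4, 239.7] [0.48037965 0.10447786 0.105     ] 0.1266821417475832 157.01021726919583
```

View pics/w14.png

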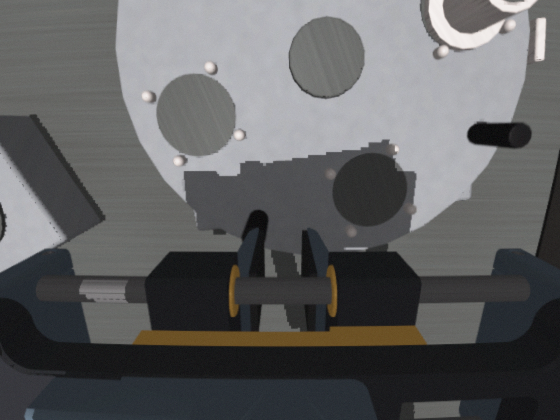

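Run:
```python
from h import *
p=read_camera("wrist")
B=atz(p,(480,133),.06);print("base",B)
for z in(.08,.09,.1,.105,.11): print(z,proj(p,[[B[0],B[1],z]]))
s=ctrl.read_state();e=s["eef_pos"]
t=read_camera("top");sc=read_camera("scene")
for nm,q in(("top",t),("scene",sc)):
    for d in nets.spot_point("post0",q): print(nm,round(d["p"],2),d["at"])
cv2.imwrite("pics/w14c.png",cv2.resize(p["pixels"][100:180,420:560],None,fx=5,fy=5,interpolation=cv2.INTER_CUBIC))
im=cv2.resize(sc["pixels"][150:260,200:330],None,fx=6,fy=6,interpolation=cv2.INTER_CUBIC)
q=(proj(sc,e)[0]-[200,150]+.5)*6;cv2.circle(im,tuple(int(v) for v in q),4,(0,0,255),-1)
cv2.imwrite("pics/s14c.png",im)
```

```text
base [ 0.54789937 -0.06187488  0.06      ]
0.08 [[498.25966496 133.77506529]]
0.09 [[508.66426058 134.23718445]]
0.1 [[520.07462844 134.7619191 ]]
0.105 [[526.20047551 135.05166418]]
0.11 [[532.63285813 135.36215144]]
top 0.97 [335.1, 226.5]
top 0.84 [313.6, 163.7]
top 0.74 [251.0, 184.5]
scene 0.88 [276.0, 191.9]
scene 0.73 [230.1, 218.8]
scene 0.64 [312.1, 222.7]
scene 0.62 [269.1, 253.7]
```

View pics/w14c.png

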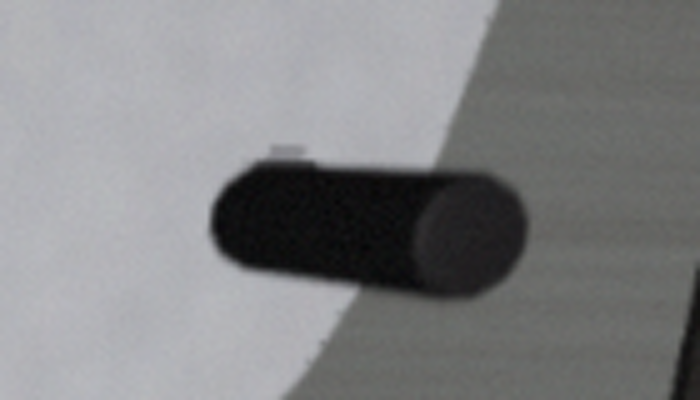

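View pics/s14c.png

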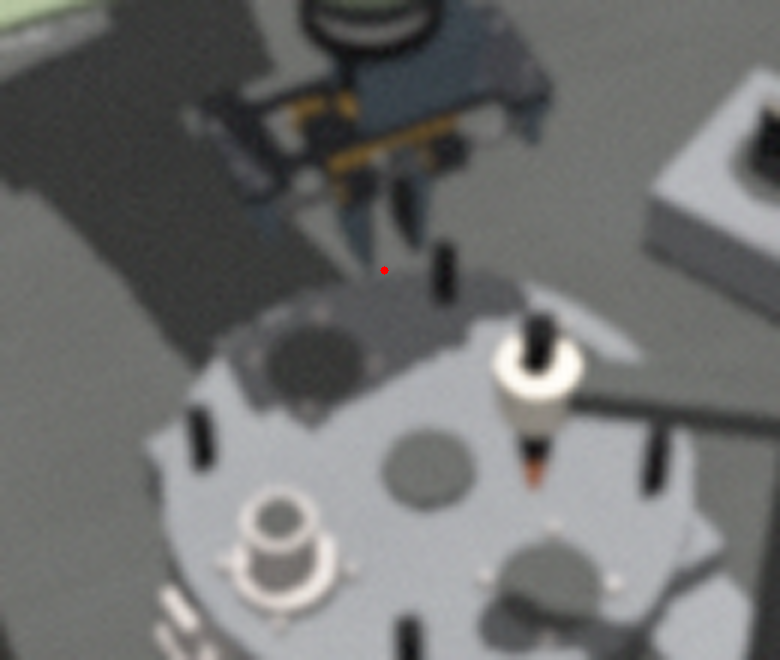

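Run:
```python
from h import *
sc=read_camera("scene");w=read_camera("wrist");s=ctrl.read_state();e=s["eef_pos"];print(e,s["grip_width"])
im=cv2.resize(sc["pixels"][160:220,240:300],None,fx=12,fy=12,interpolation=cv2.INTER_CUBIC)
iw=cv2.resize(w["pixels"][180:300,210:350],None,fx=5,fy=5,interpolation=cv2.INTER_CUBIC)
col=[(0,0,255),(0,255,0),(255,0,0),(0,255,255)]
for k,dz in enumerate((0,.01,.02,.03)):
    for dy in(-.0115,.0115):
      for dx in(-.016,0,.016):
        X=e+[dx,dy,dz]
        q=(proj(sc,X)[0]-[240,160]+.5)*12;cv2.circle(im,tuple(int(v) for v in q),4,col[k],-1)
        q=(proj(w,X)[0]-[210,180]+.5)*5;cv2.circle(iw,tuple(int(v) for v in q),4,col[k],-1)
cv2.imwrite("pics/s15.png",im);cv2.imwrite("pics/w15.png",iw)
```

```text
[0.4732356  0.08601215 0.08734017] 0.25122953302412615
```

View pics/s15.png

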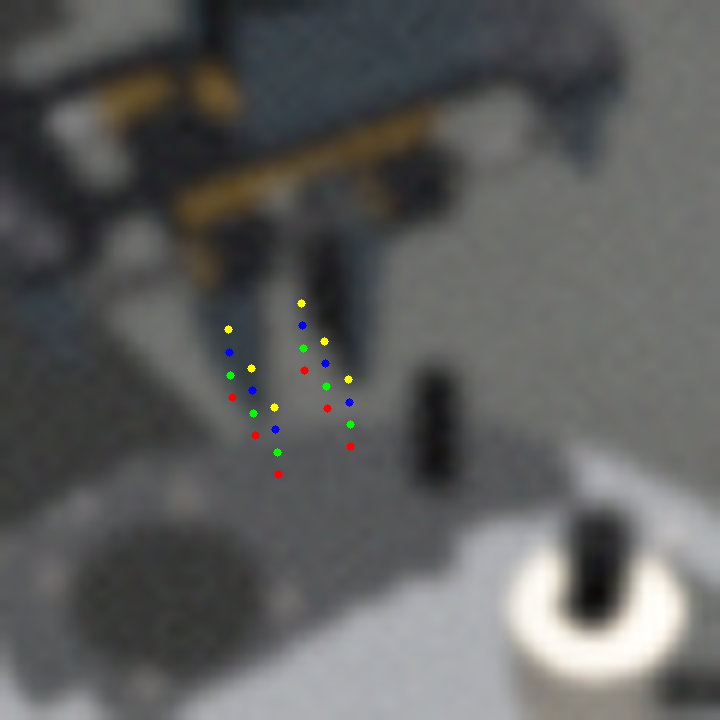

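View pics/w15.png

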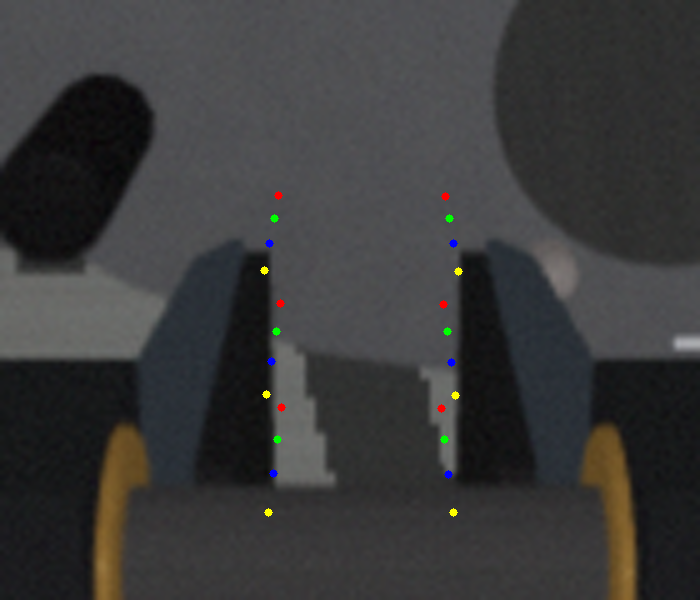

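The pictures show the physical fingertips about 20 mm above the nominal TCP. That explains both slips: the first pass went over the post top. I'll go deeper this time, so first I find the post again.

```bash
python3 -m jog '{"dp":[[0,0,0.15],[0,0,0.1],[0.04,0.08,0],[0.04,0.08,0],[0.04,0.1,0],[0,0,0],[0,0,0]],"angular":[[0,0,0],[0,0,0],[0,0,0],[0,0,0],[0,0,0],[0,0,0],[0,0,0]]}' 0
python3 - <<'E'
from h import *
p=read_camera("wrist");save(p,"w16");s=ctrl.read_state();print(s["eef_pos"],s["grip_width"],s["contact_force"])
for n,z in(("post0",.105),("nest0",.06)):
    for d in nets.spot_point(n,p):
        X=atz(p,d["at"],z); r=X[:2]-[.597,.055]; print(n,round(d["p"],2),d["at"],X,np.hypot(*r),np.degrees(np.arctan2(r[1],r[0])))
E
```

```text
time: 16.42
eef_pos: [0.4911, 0.126, 0.1238]
eef_rot: [3.141, 0.006, -0.003]
contact_force: [-0.7, 0.3, -0.6]
grip_width: 0.498
[0.49075362 0.12539853 0.1239043 ] 0.5005727490217219 [-0.67824371 -0.3294945  -0.6617126 ]
post0 0.91 [275.5, 226.7] [0.49475225 0.13096197 0.105     ] 0.1273766988378467 143.39057840216947
post0 0.82 [505.1, 195.1] [ 0.52080846 -0.04392294  0.105     ] 0.1248635155409748 -127.60386083531327
nest0 0.85 [375.4, 203.9] [0.50154796 0.04146284 0.06      ] 0.09640719128257828 -171.92805095653725
nest0 0.74 [246.1, 110.8] [0.58109902 0.15649865 0.06      ] 0.10273663526935474 98.903699195786
```

View pics/w16.png

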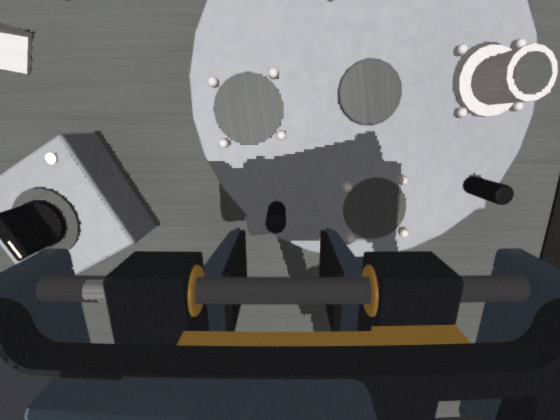

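```bash
python3 -m jog '{"dp":[[0.037,0.04,0],[0,0,-0.15],[0,0,-0.15],[0,0,-0.15],[0,0,0],[0,0,0]],"angular":[[0,0,0],[0,0,0],[0,0,0],[0,0,0],[0,0,0],[0,0,0]]}' 0
python3 -m jog '{"dp":[[0,0,0],[0,0,0],[0,0,0],[0,0,0]],"angular":[[0,0,0],[0,0,0],[0,0,0],[0,0,0]]}' -0.5 10
python3 - <<'E'
from h import *
s=ctrl.read_state();e=s["eef_pos"];print(e,s["grip_width"],s["contact_force"])
sc=read_camera("scene")
im=cv2.resize(sc["pixels"][150:230,230:310],None,fx=9,fy=9,interpolation=cv2.INTER_CUBIC)
for k in(0,.02):
    for dy in(-.0115,.0115):
        q=(proj(sc,e+[0,dy,k])[0]-[230,150]+.5)*9;cv2.circle(im,tuple(int(v) for v in q),4,(0,0,255),-1)
cv2.imwrite("pics/s17.png",im)
E
```

```text
time: 17.07
eef_pos: [0.4964, 0.1308, 0.0569]
eef_rot: [3.141, 0.002, -0.004]
contact_force: [1.4, -0.3, 0.1]
grip_width: 0.501
time: 17.4
eef_pos: [0.4977, 0.1312, 0.0586]
eef_rot: [-3.141, -0.002, -0.003]
contact_force: [-0.2, -0.2, -0.5]
grip_width: 0.261
[0.49766165 0.13119444 0.05860182] 0.26078322484064087 [-0.16890219 -0.15400522 -0.51559025]
```

View pics/s17.png

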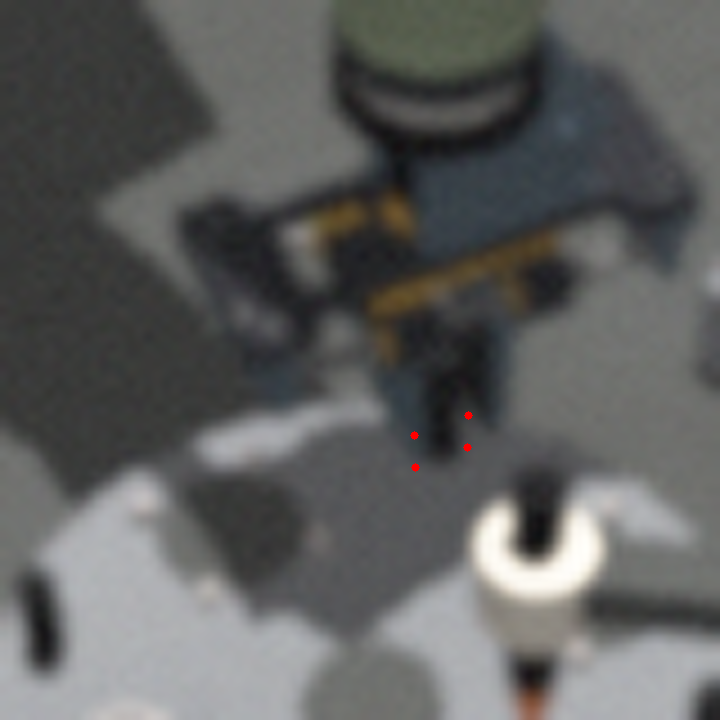

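The fingers now straddle the post (around (440,420) in the crop) at proper depth. Pushing along the arc.

```bash
python3 -m jog '{"dp":[[-0.026,-0.035,0],[-0.026,-0.035,0],[-0.022,-0.037,0],[-0.022,-0.037,0],[-0.018,-0.0395,0],[-0.018,-0.0395,0],[-0.014,-0.041,0],[-0.014,-0.041,0]],"angular":[[0,0,0],[0,0,0],[0,0,0],[0,0,0],[0,0,0],[0,0,0],[0,0,0],[0,0,0]]}'
python3 - <<'E'
from h import *
p=read_camera("wrist");save(p,"w18");s=ctrl.read_state();print(s["eef_pos"],s["grip_width"],s["contact_force"])
E
```

```text
time: 18.12
eef_pos: [0.4715, 0.0848, 0.0574]
eef_rot: [-3.141, -0.002, 0.004]
contact_force: [-1.7, 5.0, 2.9]
grip_width: 0.247
[0.47120268 0.08344076 0.05722996] 0.2505248403744496 [-1.2378035  -1.78943197 -0.84681455]
```

View pics/w18.png

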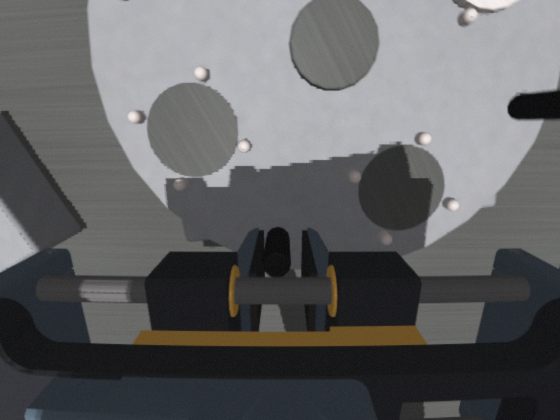

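```bash
python3 -m jog '{"dp":[[-0.006,-0.0425,0],[-0.006,-0.0425,0],[-0.003,-0.043,0],[-0.003,-0.043,0],[0.001,-0.0436,0],[0.001,-0.0436,0],[0.006,-0.0434,0],[0.006,-0.0434,0]],"angular":[[0,0,0],[0,0,0],[0,0,0],[0,0,0],[0,0,0],[0,0,0],[0,0,0],[0,0,0]]}'
python3 -m jog '{"dp":[[0.01,-0.043,0],[0.01,-0.043,0],[0.015,-0.042,0],[0.015,-0.042,0],[0.019,-0.040,0],[0.019,-0.040,0],[0.021,-0.038,0],[0.021,-0.038,0]],"angular":[[0,0,0],[0,0,0],[0,0,0],[0,0,0],[0,0,0],[0,0,0],[0,0,0],[0,0,0]]}'
python3 - <<'E'
from h import *
p=read_camera("wrist");save(p,"w19");s=ctrl.read_state();print(s["eef_pos"],s["grip_width"],s["contact_force"])
r=s["eef_pos"][:2]-[.597,.055];print(np.hypot(*r),np.degrees(np.arctan2(r[1],r[0]))%360)
E
```

```text
time: 18.83
eef_pos: [0.4727, 0.0325, 0.0576]
eef_rot: [3.141, 0.003, 0.001]
contact_force: [-0.5, 2.1, -0.6]
grip_width: 0.251
time: 19.5
eef_pos: [0.4923, -0.016, 0.0576]
eef_rot: [3.141, 0.002, 0.0]
contact_force: [-0.6, 0.0, 0.5]
grip_width: 0.251
[ 0.49315158 -0.01679419  0.05763554] 0.24847194579262327 [ 0.63673931 -0.96892213  0.02159217]
0.1262493597705005 214.65751654702055
```

View pics/w19.png

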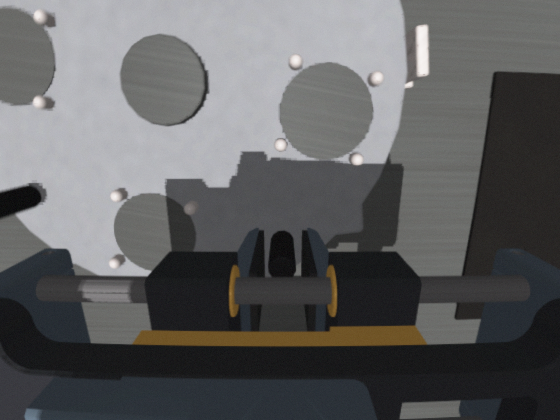

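```bash
python3 -m jog '{"dp":[[0.025,-0.036,0],[0.025,-0.036,0],[0.029,-0.033,0],[0.029,-0.033,0],[0.031,-0.031,0],[0,0,0],[0,0,0],[0,0,0]],"angular":[[0,0,0],[0,0,0],[0,0,0],[0,0,0],[0,0,0],[0,0,0],[0,0,0],[0,0,0]]}'
python3 -m jog '{"dp":[[0,0,0],[0,0,0],[0,0,0],[0,0,0.1],[0,0,0.2],[0,0,0.2],[0,0,0.2],[-0.1,0,0.1],[0,0,0],[0,0,0]],"angular":[[0,0,0],[0,0,0],[0,0,0],[0,0,0],[0,0,0],[0,0,0],[0,0,0],[0,0,0],[0,0,0],[0,0,0]]}' 0
python3 - <<'E'
from h import *
p=read_camera("wrist");save(p,"w20");s=ctrl.read_state();print(s["eef_pos"],s["grip_width"],s["contact_force"])
for n,z in(("post0",.105),("nest0",.06)):
    for d in nets.spot_point(n,p):
        X=atz(p,d["at"],z); r=X[:2]-[.597,.055]; print(n,round(d["p"],2),d["at"],X,np.hypot(*r),np.degrees(np.arctan2(r[1],r[0])))
t=read_camera("top");cv2.imwrite("pics/t20.png",cv2.resize(t["pixels"][100:300,80:480],None,fx=2,fy=2,interpolation=cv2.INTER_CUBIC))
E
```

```text
time: 20.22
eef_pos: [0.5125, -0.0407, 0.0575]
eef_rot: [3.142, 0.002, -0.001]
contact_force: [0.4, 0.3, 0.4]
grip_width: 0.245
time: 21.05
eef_pos: [0.4976, -0.0406, 0.178]
eef_rot: [3.141, 0.003, 0.003]
contact_force: [0.5, 0.6, 0.1]
grip_width: 0.498
[ 0.49727392 -0.04057402  0.17690112] 0.499732682571921 [-0.41036271  0.59214623 -0.96412023]
post0 0.96 [284.6, 191.5] [ 0.51732833 -0.04283766  0.105     ] 0.1261736217105283 -129.15679168452579
post0 0.6 [50.8, 5.8] [0.67534935 0.15269349 0.105     ] 0.1252303431428662 51.27068499190836
post0 0.59 [102.9, 209.4] [0.49949064 0.13112152 0.105     ] 0.12370351800196383 142.02231627992683
nest0 0.93 [285.1, 92.7] [ 0.60827106 -0.04310186  0.06      ] 0.0987472069165005 -83.44594641777537
nest0 0.84 [93.8, 118.7] [0.58450403 0.15496905 0.06      ] 0.10074701622785445 97.12492666719236
```

View pics/w20.png

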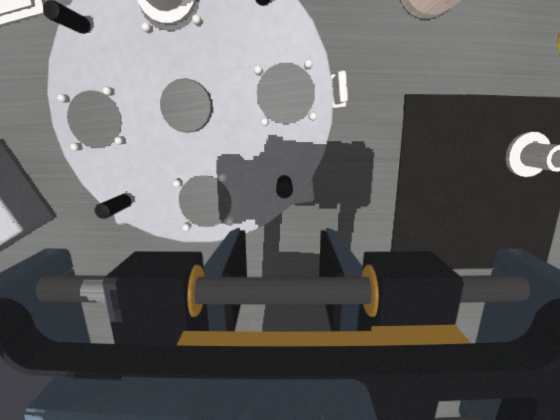

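View pics/t20.png

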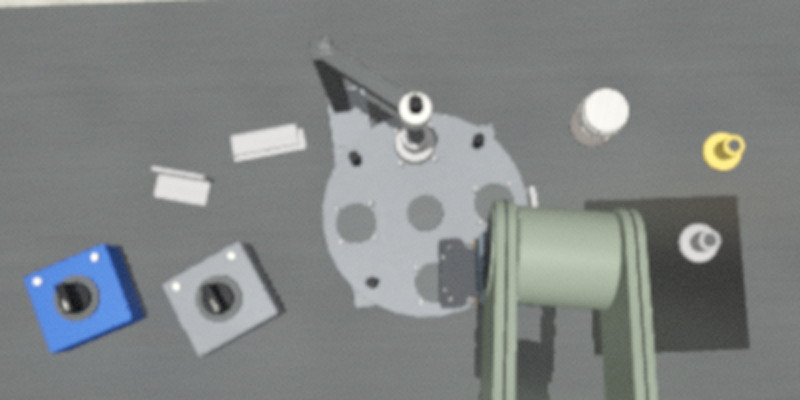

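The table has indexed: boss A is under the torch at (415,140) in the crop, and the posts read 142°, 231° and 51°, so it is in the detent. Next, the knob.

```bash
python3 -m jog '{"dp":[[-0.045,0.23,0.03],[-0.045,0.23,0.03],[-0.045,0.23,0.03],[-0.045,0.23,0.03],[-0.045,0.23,0.03],[-0.045,0.23,0.03],[-0.045,0.23,0.03],[-0.045,0.23,0.03],[-0.045,0.23,0.03],[-0.045,0.23,0.03]],"angular":[[0,0,0],[0,0,0],[0,0,0],[0,0,0],[0,0,0],[0,0,0],[0,0,0],[0,0,0],[0,0,0],[0,0,0]]}' 0
python3 -m jog '{"dp":[[0,0.2,0],[0,0,0],[0,0,0]],"angular":[[0,0,0],[0,0,0],[0,0,0]]}' 0
python3 - <<'E'
from h import *
p=read_camera("wrist");save(p,"w21");s=ctrl.read_state();print(s["eef_pos"],s["qpos"])
for n,z in(("knob_grip",.101),("console",0)):
    for d in nets.spot_point(n,p):print(n,round(d["p"],2),d["at"],atz(p,d["at"],z))
E
```

```text
time: 22.08
eef_pos: [0.4294, 0.3059, 0.2214]
eef_rot: [3.14, 0.003, -0.003]
contact_force: [0.3, 0.1, 0.4]
grip_width: 0.497
time: 22.33
eef_pos: [0.4297, 0.3353, 0.2208]
eef_rot: [3.139, 0.007, -0.004]
contact_force: [0.1, 0.1, 0.7]
grip_width: 0.502
[0.42976318 0.33415624 0.2210141 ] [ 6.40179331e-01  2.54123059e-01  1.57557395e+00 -6.44036104e-04
  1.31510191e+00  2.20839611e+00]
knob_grip 0.86 [266.6, 152.0] [0.4811314 0.3517925 0.101    ]
knob_grip 0.67 [70.0, 148.5] [0.48519644 0.56291654 0.101     ]
console 0.96 [267.7, 142.7] [0.48542466 0.35537416 0.        ]
console 0.67 [119.1, 138.3] [0.49155761 0.56179933 0.        ]
```

View pics/w21.png

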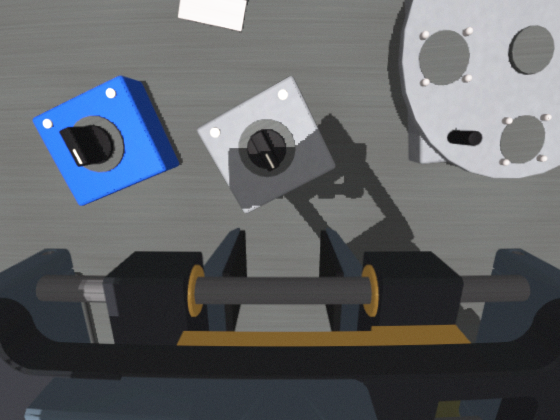

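Run:
```python
from h import *
p=read_camera("wrist");g=p["pixels"][110:190,225:310]
g=cv2.convertScaleAbs(g,alpha=2.2,beta=10)
cv2.imwrite("pics/w21c.png",cv2.resize(g,None,fx=7,fy=7,interpolation=cv2.INTER_CUBIC))
```

```text
(no output)
```

View pics/w21c.png

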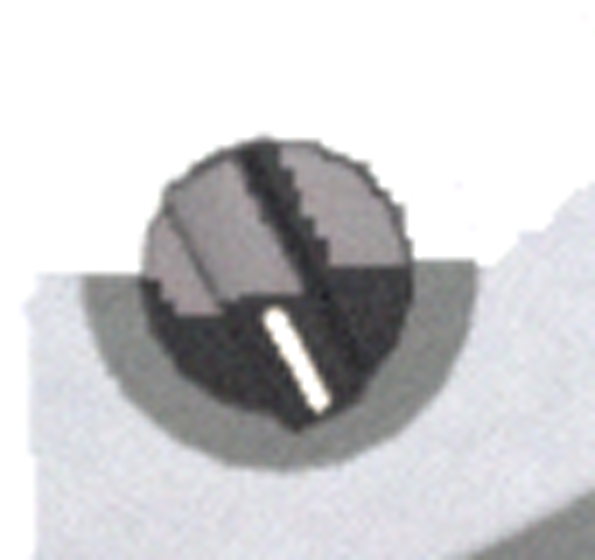

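The grey console's knob is at (266,152), and the white index line gives a bar axis of about 27° from x. The clockwise twist would run joint 6 out of range from yaw 27°, so I'll take the same grasp from the other side at yaw 207°.

```bash
python3 -m jog '{"dp":[[0.035,0.0136,0],[0.035,0.0136,0],[0.035,0.0136,0],[0.035,0.0136,0],[0.035,0.0136,0],[0.035,0.0136,0],[0.035,0.0136,0],[0.035,0.0136,0],[0.035,0.0136,0],[0.035,0.0136,0]],"angular":[[0,0,0.0383],[0,0,0.0383],[0,0,0.0383],[0,0,0.0383],[0,0,0.0383],[0,0,0.0383],[0,0,0.0383],[0,0,0.0383],[0,0,0.0383],[0,0,0.0383]]}' 0
python3 -m jog '{"dp":[[0,0,0],[0,0,0],[0,0,0],[0,0,0],[0,0,0],[0,0,0],[0,0,0],[0,0,0],[0,0,0],[0,0,0]],"angular":[[0,0,0.0383],[0,0,0.0383],[0,0,0.0383],[0,0,0.0383],[0,0,0.0383],[0,0,0.0383],[0,0,0.0383],[0,0,0.0383],[0,0,0.0383],[0,0,0.0383]]}' 0
python3 -m jog '{"dp":[[0,0,0],[0,0,0],[0,0,0],[0,0,0],[0,0,0],[0,0,0],[0,0,0],[0,0,0],[0,0,0],[0,0,0]],"angular":[[0,0,0.0383],[0,0,0.0383],[0,0,0.0383],[0,0,0.0383],[0,0,0.0383],[0,0,0.0383],[0,0,0.0383],[0,0,0.0383],[0,0,0.0383],[0,0,0.0383]]}' 0
python3 -m jog '{"dp":[[0,0,0],[0,0,0]],"angular":[[0,0,0],[0,0,0]]}' 0
python3 - <<'E'
from h import *
from scipy.spatial.transform import Rotation as R
p=read_camera("wrist");save(p,"w22");s=ctrl.read_state();print(s["eef_pos"],s["qpos"]);M=R.from_rotvec(s["eef_rot"]).as_matrix();print("yaw",np.degrees(np.arctan2(M[1,0],M[0,0])),M[:,2])
for n,z in(("knob_grip",.101),("console",0)):
    for d in nets.spot_point(n,p):print(n,round(d["p"],2),d["at"],atz(p,d["at"],z))
E
```

```text
time: 23.37
eef_pos: [0.4833, 0.3534, 0.2226]
eef_rot: [2.585, 1.785, -0.0]
contact_force: [0.1, 0.8, -0.4]
grip_width: 0.499
time: 24.2
eef_pos: [0.483, 0.3533, 0.2226]
eef_rot: [1.121, 2.935, -0.0]
contact_force: [-0.5, 0.7, 0.5]
grip_width: 0.496
time: 25.03
eef_pos: [0.483, 0.3533, 0.2226]
eef_rot: [0.737, -3.054, 0.0]
contact_force: [-0.1, 0.1, 0.3]
grip_width: 0.502
time: 25.2
eef_pos: [0.4829, 0.3537, 0.2226]
eef_rot: [0.724, -3.057, 0.0]
contact_force: [0.9, -0.1, -0.5]
grip_width: 0.499
[0.48287649 0.35388023 0.22262738] [ 6.13188958e-01  3.39163077e-01  1.44964961e+00  6.89509603e-05
  1.35281874e+00 -1.42323088e+00]
yaw -153.3225921671709 [-7.04475066e-05  3.27436873e-05 -9.99999997e-01]
knob_grip 0.95 [285.7, 198.2] [0.48106031 0.35631018 0.101     ]
console 0.73 [280.8, 179.8] [0.48106301 0.3497675  0.        ]
console 0.7 [400.9, 243.8] [0.48627416 0.5573632  0.        ]
```

View pics/w22.png

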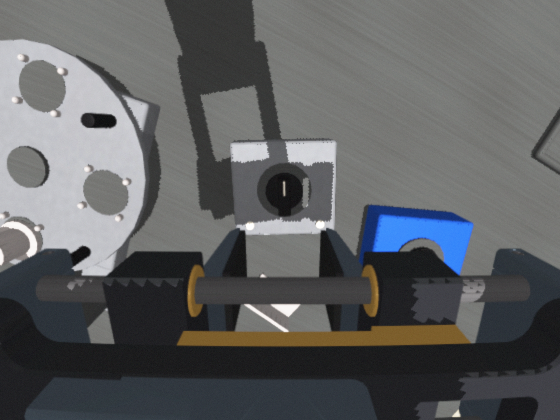

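```bash
python3 -m jog '{"dp":[[-0.012,0,-0.2],[0,0,-0.2],[0,0,-0.2],[0,0,-0.2],[0,0,-0.15],[0,0,-0.1],[0,0,-0.05],[0,0,0],[0,0,0]],"angular":[[0,0,0],[0,0,0],[0,0,0],[0,0,0],[0,0,0],[0,0,0],[0,0,0],[0,0,0],[0,0,0]]}' 0
python3 - <<'E'
from h import *
p=read_camera("wrist");save(p,"w23");s=ctrl.read_state();print(s["eef_pos"],s["contact_force"],s["qpos"][5])
E
```

```text
time: 26.1
eef_pos: [0.4813, 0.3549, 0.058]
eef_rot: [-0.73, 3.055, 0.001]
contact_force: [-0.2, 0.2, 0.6]
grip_width: 0.497
[0.48169071 0.35518634 0.05868831] [0.73841303 1.03075558 0.33445513] -1.4239180509021747
```

View pics/w23.png

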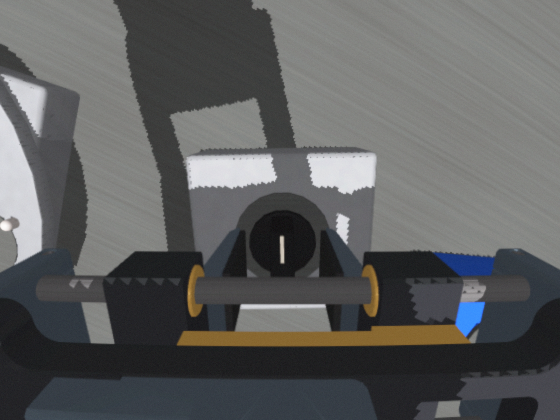

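```bash
python3 -m jog '{"dp":[[0,0,0],[0,0,0],[0,0,0],[0,0,0],[0,0,0],[0,0,0]],"angular":[[0,0,0],[0,0,0],[0,0,0],[0,0,0],[0,0,0],[0,0,0]]}' -1 20
python3 -m jog '{"dp":[[0,0,0],[0,0,0],[0,0,0],[0,0,0],[0,0,0],[0,0,0],[0,0,0],[0,0,0]],"angular":[[0,0,-0.03],[0,0,-0.03],[0,0,-0.03],[0,0,-0.03],[0,0,-0.03],[0,0,-0.03],[0,0,-0.03],[0,0,-0.03]]}'
python3 -m jog '{"dp":[[0,0,0],[0,0,0],[0,0,0],[0,0,0],[0,0,0]],"angular":[[0,0,-0.03],[0,0,-0.03],[0,0,-0.03],[0,0,-0.03],[0,0,-0.0]]}'
python3 - <<'E'
from h import *
from scipy.spatial.transform import Rotation as R
p=read_camera("wrist");save(p,"w24");s=ctrl.read_state();print(s["time"],s["eef_pos"],s["contact_force"],s["torque"],s["grip_width"]);M=R.from_rotvec(s["eef_rot"]).as_matrix();print("yaw",np.degrees(np.arctan2(M[1,0],M[0,0])))
c=read_camera("scene");cv2.imwrite("pics/s24.png",cv2.resize(c["pixels"][120:300,220:400],None,fx=4,fy=4,interpolation=cv2.INTER_CUBIC))
for d in nets.spot_point("torch_tip",c): print(d["p"],d["at"])
print("pred", [proj(c,[[.697,.067,z]]) for z in(.169,.114)])
E
```

```text
time: 26.65
eef_pos: [0.4811, 0.3545, 0.0579]
eef_rot: [-0.731, 3.055, -0.0]
contact_force: [-0.7, -1.4, 1.9]
grip_width: 0.147
time: 27.32
eef_pos: [0.4811, 0.3547, 0.0579]
eef_rot: [0.452, 3.108, 0.0]
contact_force: [0.3, -0.1, 1.8]
grip_width: 0.154
time: 27.73
eef_pos: [0.481, 0.3548, 0.0578]
eef_rot: [1.022, 2.97, 0.001]
contact_force: [-0.6, -0.1, 1.3]
grip_width: 0.187
27.7833 [0.48102031 0.35482687 0.05777926] [0.74277246 0.61380738 0.78947076] [-0.00900617 -0.09879698  0.0519683 ] 0.1897949922567236
yaw 142.2304141054584
0.52 [287.5, 237.1]
pred [array([[288.66166834, 231.36913996]]), array([[288.28855339, 241.40795721]])]
```

View pics/s24.png

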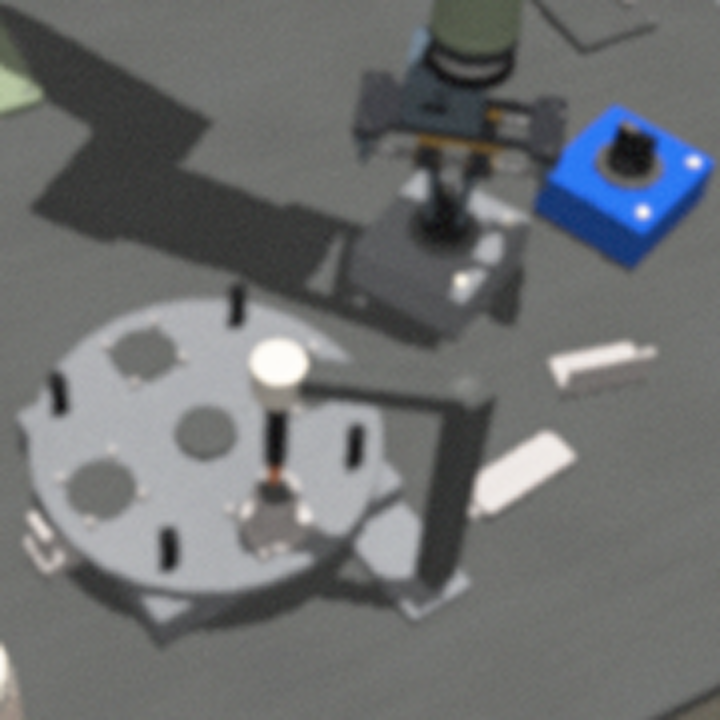

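View pics/w24.png

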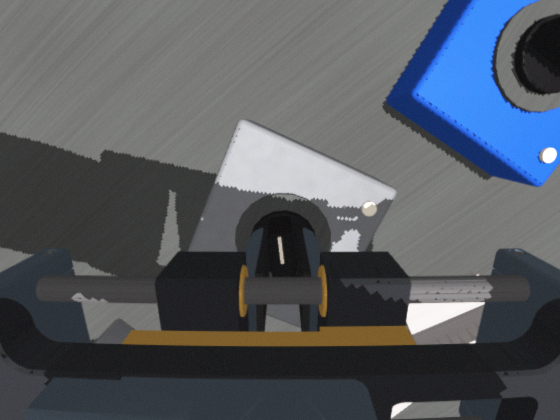

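The torch is down most of the way, but the knob slipped a little in the grip: the index line is tilted and the opening grew to 0.19. I'll grip harder and turn further.

```bash
python3 -m jog '{"dp":[[0,0,0],[0,0,0],[0,0,0],[0,0,0]],"angular":[[0,0,0],[0,0,0],[0,0,0],[0,0,0]]}' -1 50
python3 -m jog '{"dp":[[0,0,0],[0,0,0],[0,0,0],[0,0,0]],"angular":[[0,0,-0.02],[0,0,-0.02],[0,0,-0.02],[0,0,0]]}'
python3 - <<'E'
from h import *
from scipy.spatial.transform import Rotation as R
p=read_camera("wrist");save(p,"w25");s=ctrl.read_state();print(s["time"],s["eef_pos"],s["contact_force"],s["torque"],s["grip_width"]);M=R.from_rotvec(s["eef_rot"]).as_matrix();print("yaw",np.degrees(np.arctan2(M[1,0],M[0,0])))
cv2.imwrite("pics/w25c.png",cv2.resize(p["pixels"][180:300,200:360],None,fx=4,fy=4,interpolation=cv2.INTER_CUBIC))
E
```

```text
time: 28.22
eef_pos: [0.4811, 0.3548, 0.0577]
eef_rot: [1.017, 2.972, 0.001]
contact_force: [-0.6, 1.1, 2.5]
grip_width: 0.155
time: 28.55
eef_pos: [0.4811, 0.3548, 0.0577]
eef_rot: [1.29, 2.863, 0.0]
contact_force: [-1.2, 0.6, 3.2]
grip_width: 0.21
28.6 [0.48108342 0.35482835 0.0577608 ] [1.01614419 0.80096762 2.22152602] [ 0.15185638 -0.14722063  2.14505365] 0.2095548386132699
yaw 131.57396789174814
```

View pics/w25c.png

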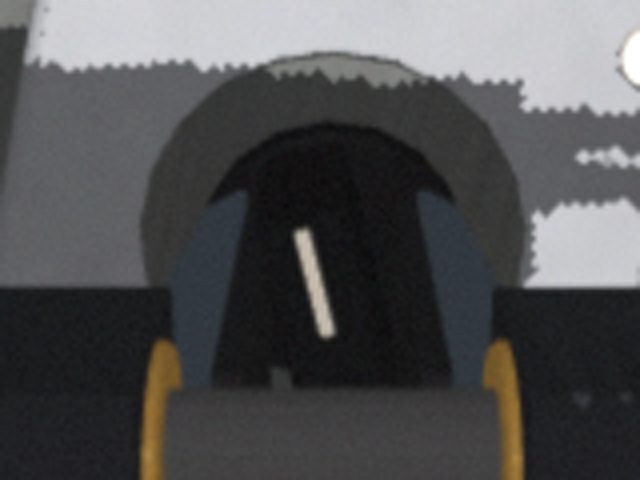

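```bash
python3 -m jog '{"dp":[[0,0,0],[0,0,0],[0,0,0],[0,0,0],[0,0,0],[0,0,0],[0,0,0],[0,0,0]],"angular":[[0,0,0.012],[0,0,0],[0,0,0],[0,0,0],[0,0,0],[0,0,0],[0,0,0],[0,0,0]]}'
python3 - <<'E'
from h import *
s=ctrl.read_state();print(s["time"],s["torque"],s["grip_width"])
c=read_camera("scene");cv2.imwrite("pics/s26.png",cv2.resize(c["pixels"][195:275,250:330],None,fx=8,fy=8,interpolation=cv2.INTER_CUBIC))
E
python3 -m jog '{"dp":[[0,0,0],[0,0,0],[0,0,0],[0,0,0],[0,0,0],[0,0,0],[0,0,0],[0,0,0]],"angular":[[0,0,0],[0,0,0],[0,0,0],[0,0,0],[0,0,0],[0,0,0],[0,0,0],[0,0,0]]}'
python3 -c "
from h import *
s=ctrl.read_state();print(s['time'],s['torque'],s['grip_width'])"
```

```text
time: 29.27
eef_pos: [0.4811, 0.3548, 0.0577]
eef_rot: [1.241, 2.886, 0.001]
contact_force: [0.3, 1.7, 3.5]
grip_width: 0.201
29.2667 [ 0.26644346 -0.19031746  1.70028893] 0.20132728306227318
time: 29.98
eef_pos: [0.481, 0.3548, 0.0577]
eef_rot: [1.241, 2.886, 0.001]
contact_force: [-0.3, 1.0, 4.6]
grip_width: 0.197
29.9833 [ 0.30566856 -0.29204516  1.78084937] 0.19675939167928982
```

View pics/s26.png

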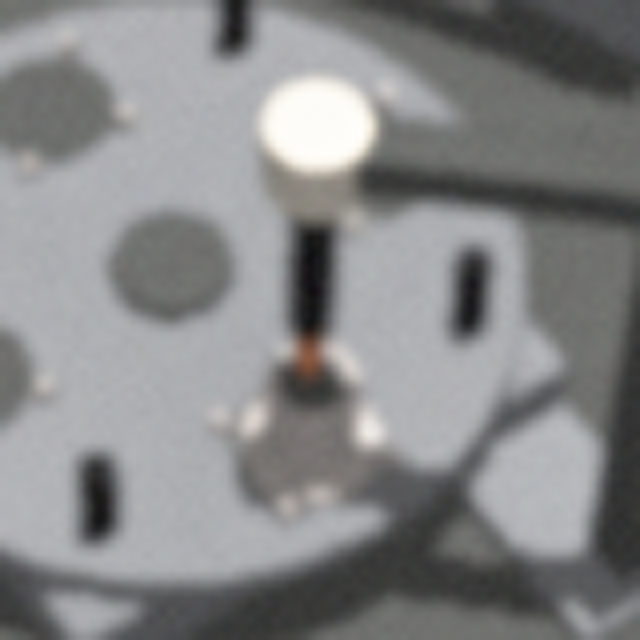

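The torch tip is at the boss top and the knob has been at its stop for more than 1.4 s. I'll turn it back and let go.

```bash
python3 -m jog '{"dp":[[0,0,0],[0,0,0],[0,0,0],[0,0,0],[0,0,0],[0,0,0],[0,0,0],[0,0,0],[0,0,0],[0,0,0]],"angular":[[0,0,0.033],[0,0,0.033],[0,0,0.033],[0,0,0.033],[0,0,0.033],[0,0,0.033],[0,0,0.033],[0,0,0.033],[0,0,0.033],[0,0,0.033]]}' -1 25
python3 -m jog '{"dp":[[0,0,0],[0,0,0],[0,0,0],[0,0,0],[0,0,0],[0,0,0],[0,0,0],[0,0,0.15],[0,0,0.2],[0,0,0.2]],"angular":[[0,0,0],[0,0,0],[0,0,0],[0,0,0],[0,0,0],[0,0,0],[0,0,0],[0,0,0],[0,0,0],[0,0,0]]}' 0.4
python3 - <<'E'
from h import *
p=read_camera("wrist");save(p,"w27");s=ctrl.read_state();print(s["time"],s["eef_pos"],s["torque"],s["grip_width"],s["qpos"][5])
c=read_camera("scene");cv2.imwrite("pics/s27.png",cv2.resize(c["pixels"][195:275,250:330],None,fx=8,fy=8,interpolation=cv2.INTER_CUBIC))
E
```

```text
time: 30.82
eef_pos: [0.481, 0.3545, 0.0576]
eef_rot: [0.35, -3.121, -0.002]
contact_force: [1.1, 0.7, 4.7]
grip_width: 0.153
time: 31.65
eef_pos: [0.4801, 0.3543, 0.1402]
eef_rot: [0.351, -3.12, 0.002]
contact_force: [0.8, 0.8, -0.3]
grip_width: 0.698
31.7 [0.48366317 0.3567481  0.14751651] [ 0.16711084 -0.18485833 -0.01942348] 0.7000853124300258 -1.1786902284533425
```

View pics/w27.png

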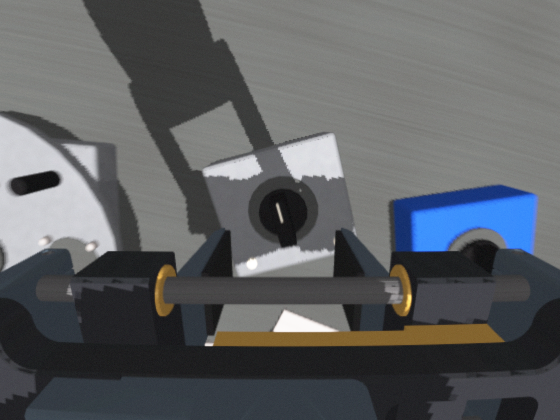

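View pics/s27.png

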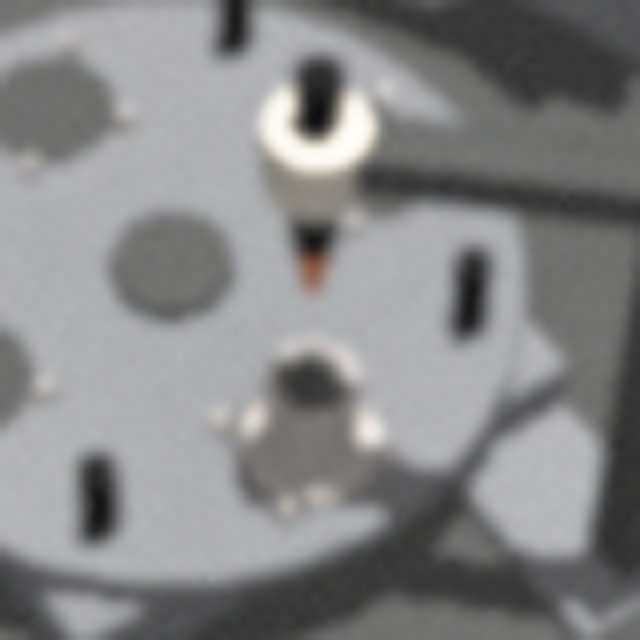

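The knob is released and the torch is back up. Now boss B, at yaw 180° to spare joint travel.

```bash
python3 -m jog '{"dp":[[0,-0.25,0.05],[0,-0.25,0.05],[0,-0.25,0.05],[0,-0.25,0.05],[0,-0.25,0.05],[0,-0.25,0.05],[0,-0.25,0.05],[0,-0.25,0.05],[0,-0.25,0.05],[0,-0.25,0.05]],"angular":[[0,0,-0.0073],[0,0,-0.0073],[0,0,-0.0073],[0,0,-0.0073],[0,0,-0.0073],[0,0,-0.0073],[0,0,-0.0073],[0,0,-0.0073],[0,0,-0.0073],[0,0,-0.0073]]}' 0.4
python3 -m jog '{"dp":[[0.1,-0.25,0],[0.1,-0.25,0],[0.1,-0.25,0],[0.1,-0.25,0],[0.1,-0.25,0],[0.1,-0.25,0],[0.1,-0.25,0],[0.1,-0.25,0],[0,0,0],[0,0,0]],"angular":[[0,0,0],[0,0,0],[0,0,0],[0,0,0],[0,0,0],[0,0,0],[0,0,0],[0,0,0],[0,0,0],[0,0,0]]}'
python3 - <<'E'
from h import *
from scipy.spatial.transform import Rotation as R
p=read_camera("wrist");save(p,"w28");s=ctrl.read_state();print(s["time"],s["eef_pos"],s["qpos"]);M=R.from_rotvec(s["eef_rot"]).as_matrix();print("yaw",np.degrees(np.arctan2(M[1,0],M[0,0])))
for d in nets.spot_point("boss_30",p): print(d["p"],d["at"],atz(p,d["at"],.004))
E
```

```text
time: 32.58
eef_pos: [0.4801, -0.022, 0.215]
eef_rot: [-0.01, -3.141, -0.0]
contact_force: [0.3, -1.3, -0.1]
grip_width: 0.7
time: 33.42
eef_pos: [0.6006, -0.3219, 0.2127]
eef_rot: [-0.012, -3.139, -0.003]
contact_force: [-0.8, -0.6, 0.3]
grip_width: 0.699
33.4667 [ 0.60034456 -0.32030021  0.2135017 ] [-5.07375958e-01  4.80570939e-01  1.24848796e+00  6.98502984e-04
  1.41545295e+00 -2.07216581e+00]
yaw 179.64973271112422
0.93 [232.3, 239.4] [ 0.68134689 -0.39494468  0.004     ]
0.8 [258.2, 145.2] [ 0.54740359 -0.35360812  0.004     ]
```

View pics/w28.png

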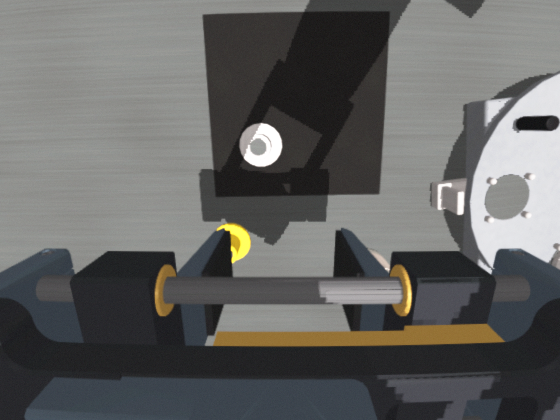

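Run:
```python
from h import *
p=read_camera("wrist");print(flange(p,(261,145),.012,win=25))
for n,z in(("nest0",.06),("load_spot",.06)):
    for d in nets.spot_point(n,p): print(n,round(d["p"],2),d["at"],atz(p,d["at"],z))
s=ctrl.read_state();print(s["eef_pos"])
```

```text
(((258.9521484375, 144.67198181152344), (41.59359359741211, 43.07109069824219), 2.103111505508423), array([ 0.54640848, -0.34988881,  0.012     ]))
nest0 0.86 [504.0, 196.1] [ 0.60520114 -0.043019    0.06      ]
load_spot 0.89 [501.5, 201.1] [ 0.61161914 -0.04507448  0.06      ]
[ 0.60063884 -0.31885309  0.21557383]
```

```bash
python3 -m jog '{"dp":[[-0.179,-0.105,0],[-0.179,-0.105,0],[0,0,-0.25],[0,0,-0.25],[0,0,-0.25],[0,0,-0.2],[0,0,0],[0,0,0]],"angular":[[0,0,0],[0,0,0],[0,0,0],[0,0,0],[0,0,0],[0,0,0],[0,0,0],[0,0,0]]}' 0.4
python3 - <<'E'
from h import *
p=read_camera("wrist");save(p,"w29");s=ctrl.read_state();print(s["time"],s["eef_pos"],s["contact_force"])
E
```

```text
time: 34.33
eef_pos: [0.5466, -0.3505, 0.0722]
eef_rot: [-0.006, -3.139, -0.002]
contact_force: [0.7, 0.0, 0.3]
grip_width: 0.699
34.3833 [ 0.54808034 -0.3516238   0.07422732] [0.73258255 0.3712989  0.59061706]
```

View pics/w29.png

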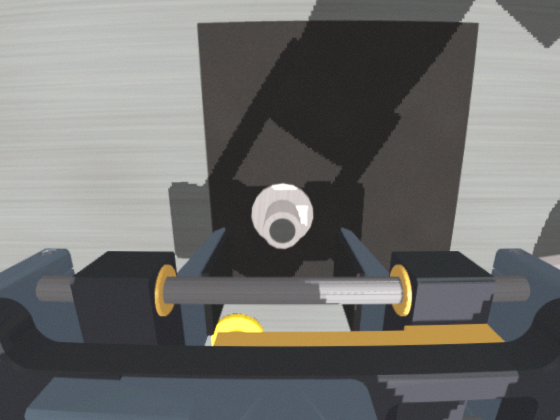

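```bash
python3 -m jog '{"dp":[[0,0,-0.15],[0,0,-0.12],[0,0,-0.1],[0,0,-0.04],[0,0,0],[0,0,0]],"angular":[[0,0,0],[0,0,0],[0,0,0],[0,0,0],[0,0,0],[0,0,0]]}' 0.4
python3 -m jog '{"dp":[[0,0,0],[0,0,0],[0,0,0],[0,0,0],[0,0,0],[0,0,0],[0,0,0]],"angular":[[0,0,0],[0,0,0],[0,0,0],[0,0,0],[0,0,0],[0,0,0],[0,0,0]]}' -1 35
```

```text
time: 34.88
eef_pos: [0.5486, -0.3525, 0.0132]
eef_rot: [0.007, 3.139, -0.003]
contact_force: [0.1, -0.3, 0.4]
grip_width: 0.699
time: 35.47
eef_pos: [0.5472, -0.3514, 0.0113]
eef_rot: [0.008, 3.141, 0.001]
contact_force: [-0.3, 1.6, 1.5]
grip_width: 0.319
```

The opening of 29 mm confirms boss_30. Lifting and carrying it to a view of the load nest.

```bash
python3 -m jog '{"dp":[[0,0,0.1],[0,0,0.2],[0,0,0.25],[0,0,0.25],[0,0,0.2],[0,0,0]],"angular":[[0,0,0],[0,0,0],[0,0,0],[0,0,0],[0,0,0],[0,0,0]]}'
python3 -m jog '{"dp":[[0.1,0.22,0],[0.1,0.22,0],[0.1,0.22,0],[0.1,0.22,0],[0.1,0.22,0],[0.1,0.22,0],[0.1,0.22,0],[0,0,0],[0,0,0],[0,0,0]],"angular":[[0,0,0],[0,0,0],[0,0,0],[0,0,0],[0,0,0],[0,0,0],[0,0,0],[0,0,0],[0,0,0],[0,0,0]]}'
python3 - <<'E'
from h import *
from scipy.spatial.transform import Rotation as R
p=read_camera("wrist");save(p,"w30");s=ctrl.read_state();e=s["eef_pos"];print(s["time"],e,s["grip_width"],s["contact_force"]);M=R.from_rotvec(s["eef_rot"]).as_matrix();print("yaw",np.degrees(np.arctan2(M[1,0],M[0,0])))
for n,z in(("nest0",.06),("post0",.105)):
    for d in nets.spot_point(n,p): print(n,round(d["p"],2),d["at"],atz(p,d["at"],z))
c=np.array([.6085,-.044]);y=np.radians(6.8);X=[[*c,.06]]
for k in range(4):
    a=y+np.radians(45+90*k); X.append([c[0]+.0345*np.cos(a),c[1]+.0345*np.sin(a),.07])
for zz,r in((e[2]-.0073+.008-.008,.028),(e[2]+.0427,.015)):
    X+=[[e[0]+r*np.cos(a),e[1]+r*np.sin(a),zz] for a in np.linspace(0,6.28,40)]
im=cv2.resize(p["pixels"],None,fx=1.4,fy=1.4)
for q in proj(p,X): cv2.circle(im,tuple(int((v+.5)*1.4) for v in q),1,(0,0,255),-1)
cv2.imwrite("pics/w30a.png",im)
E
```

```text
time: 35.97
eef_pos: [0.5503, -0.3542, 0.1679]
eef_rot: [0.007, 3.131, -0.012]
contact_force: [0.7, -0.5, -1.5]
grip_width: 0.32
time: 36.8
eef_pos: [0.6512, -0.121, 0.1591]
eef_rot: [-0.006, -3.138, 0.0]
contact_force: [-0.5, -0.3, -3.2]
grip_width: 0.316
36.85 [ 0.65116988 -0.12162916  0.1595422 ] 0.31947693641466224 [ 0.69877802 -0.14111861 -3.78089565]
yaw 179.70066202741586
nest0 0.97 [552.5, 135.1] [0.57955756 0.15219552 0.06      ]
nest0 0.74 [459.9, 42.2] [0.49756827 0.04268392 0.06      ]
nest0 0.71 [361.6, 157.3] [ 0.60379764 -0.04286246  0.06      ]
post0 0.9 [383.7, 51.6] [ 0.51791847 -0.04231569  0.105     ]
post0 0.71 [393.2, 262.0] [ 0.69539677 -0.01860231  0.105     ]
```

View pics/w30a.png

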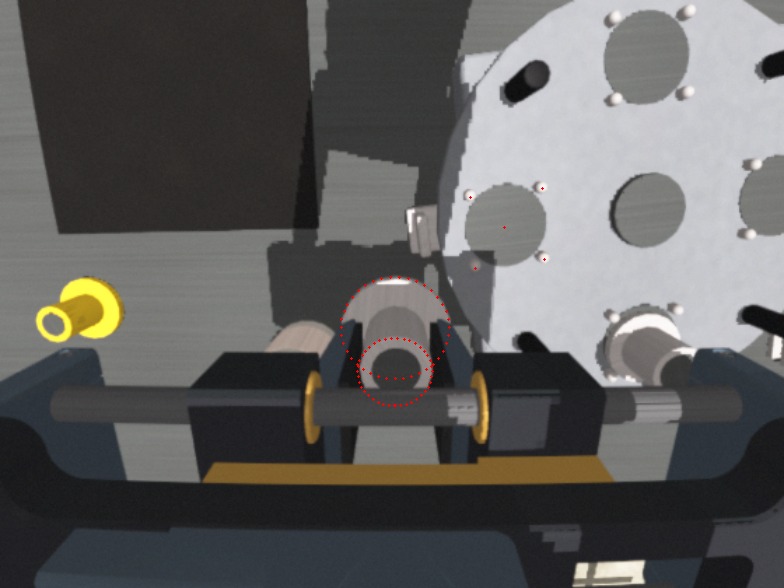

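```bash
python3 -m jog '{"dp":[[-0.095,0.1724,0],[-0.095,0.1724,0],[-0.095,0.1724,0],[0,0,-0.2],[0,0,-0.2],[0,0,-0.08],[0,0,0],[0,0,0],[0,0,0]],"angular":[[0,0,0],[0,0,0],[0,0,0],[0,0,0],[0,0,0],[0,0,0],[0,0,0],[0,0,0],[0,0,0]]}'
python3 - <<'E'
from h import *
p=read_camera("wrist");save(p,"w31");s=ctrl.read_state();print(s["eef_pos"],s["grip_width"],s["contact_force"])
E
```

```text
time: 37.7
eef_pos: [0.6106, -0.0441, 0.0905]
eef_rot: [0.009, 3.139, -0.0]
contact_force: [-0.3, 0.6, -2.8]
grip_width: 0.317
[ 0.61077941 -0.04403959  0.09075586] 0.3188758070254098 [ 0.13117754  0.09328302 -4.10264065]
```

View pics/w31.png

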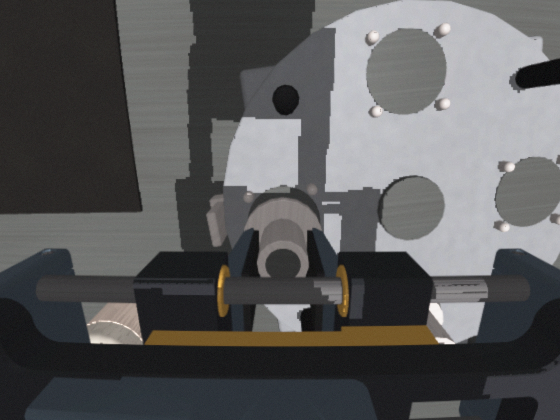

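```bash
python3 -m jog '{"dp":[[-0.013,0,-0.04],[0,0,-0.04],[0,0,-0.03],[0,0,-0.03],[0,0,-0.015],[0,0,0],[0,0,0]],"angular":[[0,0,0],[0,0,0],[0,0,0],[0,0,0],[0,0,0],[0,0,0],[0,0,0]]}'
python3 - <<'E'
from h import *
p=read_camera("wrist");save(p,"w32");s=ctrl.read_state();print(s["eef_pos"],s["grip_width"],s["contact_force"])
E
```

```text
time: 38.33
eef_pos: [0.6088, -0.0433, 0.0672]
eef_rot: [0.007, 3.138, -0.001]
contact_force: [0.0, 0.7, 5.4]
grip_width: 0.317
[ 0.60879379 -0.04330478  0.0671907 ] 0.32048335753418133 [-0.01836305  0.66173106  5.66186393]
```

View pics/w32.png

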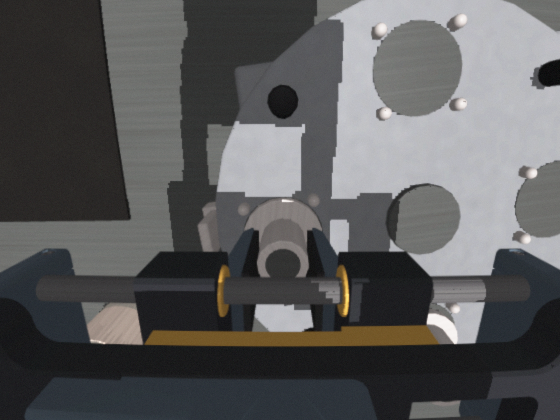

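Seated at z = 0.0672, matching the prediction of 0.0673, with 5.5 N on it. I'll release and back off.

```bash
python3 -m jog '{"dp":[[0,0,0],[0,0,0],[0,0,0],[0,0,0.1],[0,0,0.2],[0,0,0.2],[0,0,0.2],[0.05,-0.1,0.1],[0,0,0],[0,0,0]],"angular":[[0,0,0],[0,0,0],[0,0,0],[0,0,0],[0,0,0],[0,0,0],[0,0,0],[0,0,0],[0,0,0],[0,0,0]]}' 0.3
python3 - <<'E'
from h import *
p=read_camera("wrist");save(p,"w33");s=ctrl.read_state();print(s["eef_pos"],s["grip_width"],s["contact_force"])
c=read_camera("scene");cv2.imwrite("pics/s33.png",cv2.resize(c["pixels"][150:300,180:380],None,fx=4,fy=4,interpolation=cv2.INTER_CUBIC))
E
```

```text
time: 39.22
eef_pos: [0.6151, -0.0585, 0.1857]
eef_rot: [0.009, 3.141, 0.001]
contact_force: [0.0, -0.5, -0.3]
grip_width: 0.65
[ 0.61400386 -0.05800331  0.18437498] 0.6490790017034836 [ 0.42646469 -0.18380762 -1.42295064]
```

View pics/w33.png

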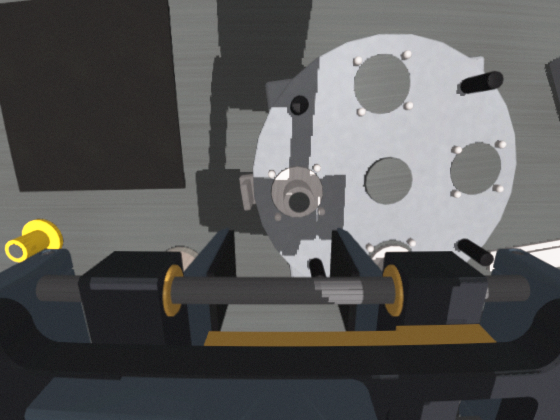

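View pics/s33.png

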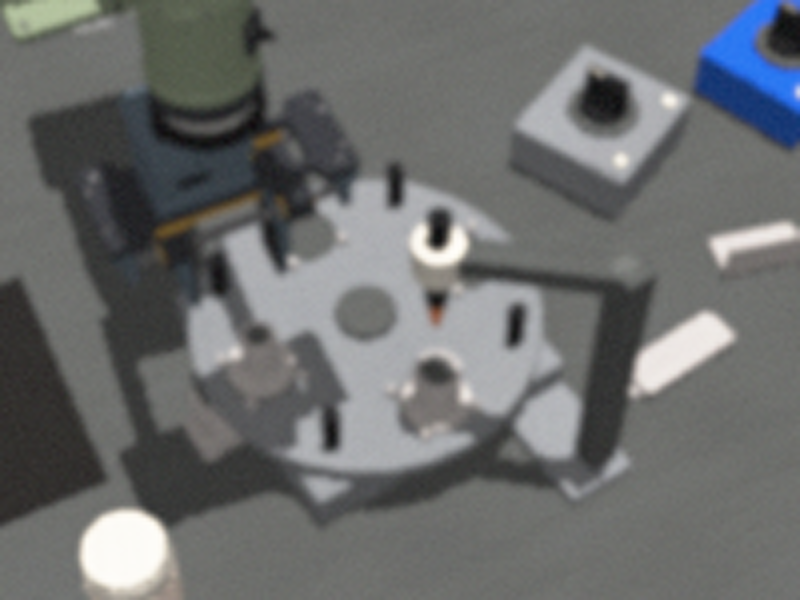

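Both bosses are seated. Next I'll straddle the robot-side post again.

```bash
python3 -m jog '{"dp":[[-0.2,0.05,0],[-0.2,0.1,0],[-0.2,0.15,0],[-0.18,0.18,0],[0,0.2,-0.03],[0,0.2,-0.1],[0,0.2,-0.1],[0,0.18,-0.1],[0,0,0],[0,0,0]],"angular":[[0,0,0],[0,0,0],[0,0,0],[0,0,0],[0,0,0],[0,0,0],[0,0,0],[0,0,0],[0,0,0],[0,0,0]]}' 0
python3 - <<'E'
from h import *
p=read_camera("wrist");save(p,"w34");s=ctrl.read_state();print(s["time"],s["eef_pos"],s["grip_width"],s["contact_force"])
for n,z in(("post0",.105),):
    for d in nets.spot_point(n,p): print(n,round(d["p"],2),d["at"],atz(p,d["at"],z))
E
```

```text
time: 40.15
eef_pos: [0.4958, 0.1316, 0.1339]
eef_rot: [-0.003, -3.136, 0.002]
contact_force: [-0.6, -0.3, -0.0]
grip_width: 0.501
40.2 [0.4966953  0.13082033 0.13492333] 0.5003016248745193 [0.05949865 0.52418835 0.67991256]
post0 0.96 [283.1, 227.1] [0.49701595 0.13192417 0.105     ]
post0 0.62 [75.7, 255.5] [ 0.52281518 -0.04315661  0.105     ]
post0 0.3 [118.7, 308.3] [ 0.57320512 -0.01356467  0.105     ]
```

View pics/w34.png

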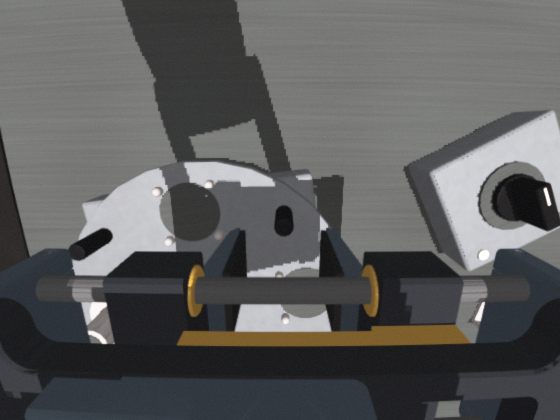

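Post at (283,225), centred. I'll descend, narrow the gap and push the same arc.

```bash
python3 -m jog '{"dp":[[0,0,-0.15],[0,0,-0.18],[0,0,-0.18],[0,0,0],[0,0,0]],"angular":[[0,0,0],[0,0,0],[0,0,0],[0,0,0],[0,0,0]]}' 0
python3 -m jog '{"dp":[[0,0,0],[0,0,0],[0,0,0],[0,0,0]],"angular":[[0,0,0],[0,0,0],[0,0,0],[0,0,0]]}' -0.5 10
python3 -m jog '{"dp":[[-0.026,-0.035,0],[-0.026,-0.035,0],[-0.022,-0.037,0],[-0.022,-0.037,0],[-0.018,-0.0395,0],[-0.018,-0.0395,0],[-0.011,-0.041,0],[-0.011,-0.041,0]],"angular":[[0,0,0],[0,0,0],[0,0,0],[0,0,0],[0,0,0],[0,0,0],[0,0,0],[0,0,0]]}'
python3 - <<'E'
from h import *
s=ctrl.read_state();print(s["eef_pos"],s["grip_width"],s["contact_force"])
E
```

```text
time: 40.67
eef_pos: [0.4974, 0.1296, 0.0595]
eef_rot: [-0.01, -3.139, 0.001]
contact_force: [0.7, -0.1, 0.7]
grip_width: 0.499
time: 41.0
eef_pos: [0.4988, 0.1309, 0.061]
eef_rot: [0.008, 3.139, 0.001]
contact_force: [-0.4, 0.1, -0.9]
grip_width: 0.257
time: 41.67
eef_pos: [0.4731, 0.0845, 0.0595]
eef_rot: [-0.008, -3.139, -0.001]
contact_force: [-2.6, 4.2, 1.9]
grip_width: 0.252
[0.47310007 0.08454493 0.05950119] 0.2518157701558083 [-2.56858343  4.239318    1.92224944]
```

```bash
python3 -m jog '{"dp":[[-0.006,-0.0425,0],[-0.006,-0.0425,0],[-0.003,-0.043,0],[-0.003,-0.043,0],[0.001,-0.0436,0],[0.001,-0.0436,0],[0.006,-0.0434,0],[0.006,-0.0434,0]],"angular":[[0,0,0],[0,0,0],[0,0,0],[0,0,0],[0,0,0],[0,0,0],[0,0,0],[0,0,0]]}'
python3 -m jog '{"dp":[[0.01,-0.043,0],[0.01,-0.043,0],[0.015,-0.042,0],[0.015,-0.042,0],[0.019,-0.040,0],[0.019,-0.040,0],[0.021,-0.038,0],[0.021,-0.038,0]],"angular":[[0,0,0],[0,0,0],[0,0,0],[0,0,0],[0,0,0],[0,0,0],[0,0,0],[0,0,0]]}'
python3 -m jog '{"dp":[[0.025,-0.036,0],[0.025,-0.036,0],[0.029,-0.033,0],[0.029,-0.033,0],[0.031,-0.031,0],[0,0,0],[0,0,0],[0,0,0]],"angular":[[0,0,0],[0,0,0],[0,0,0],[0,0,0],[0,0,0],[0,0,0],[0,0,0],[0,0,0]]}'
python3 - <<'E'
from h import *
p=read_camera("wrist");save(p,"w35")
E
```

```text
time: 42.33
eef_pos: [0.4747, 0.0322, 0.0598]
eef_rot: [0.007, 3.141, -0.001]
contact_force: [-0.6, 1.7, -0.6]
grip_width: 0.248
time: 43.0
eef_pos: [0.4943, -0.0163, 0.0598]
eef_rot: [0.008, 3.141, -0.0]
contact_force: [-0.5, -0.1, -0.5]
grip_width: 0.253
time: 43.67
eef_pos: [0.5145, -0.0409, 0.0597]
eef_rot: [-0.007, -3.141, -0.0]
contact_force: [-0.7, -0.2, -0.7]
grip_width: 0.247
```

View pics/w35.png

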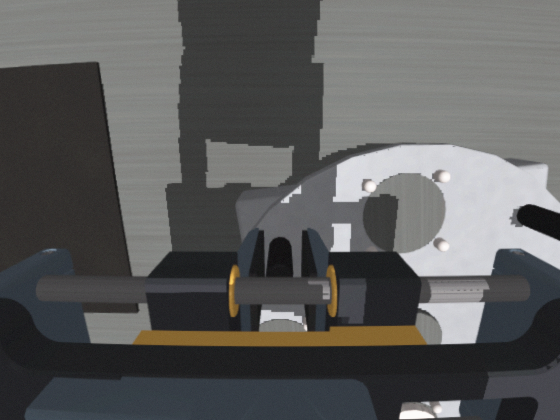

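Post held at (280,265). Opening, lifting and checking the table.

```bash
python3 -m jog '{"dp":[[0,0,0],[0,0,0],[0,0,0],[0,0,0.1],[0,0,0.2],[0,0,0.2],[-0.1,0.1,0.2],[-0.15,0.15,0.2],[-0.1,0.2,0],[0,0,0]],"angular":[[0,0,0],[0,0,0],[0,0,0],[0,0,0],[0,0,0],[0,0,0],[0,0,0],[0,0,0],[0,0,0],[0,0,0]]}' 0
python3 - <<'E'
from h import *
s=ctrl.read_state();print(s["time"],s["eef_pos"],s["contact_force"])
c=read_camera("scene");cv2.imwrite("pics/s36.png",cv2.resize(c["pixels"][150:300,180:380],None,fx=4,fy=4,interpolation=cv2.INTER_CUBIC))
p=c
for n,z in(("post0",.105),("nest0",.06)):
    for d in nets.spot_point(n,p):
        X=atz(p,d["at"],z); r=X[:2]-[.597,.055]; print(n,round(d["p"],2),d["at"],X,np.hypot(*r),np.degrees(np.arctan2(r[1],r[0])))
E
```

```text
time: 44.55
eef_pos: [0.4613, 0.0289, 0.1954]
eef_rot: [0.003, 3.139, 0.004]
contact_force: [0.4, 0.0, -0.0]
grip_width: 0.498
44.55 [0.46132383 0.02887079 0.19542426] [ 0.35429722  0.01308084 -0.04391702]
post0 0.95 [261.3, 254.2] [ 0.69695058 -0.02483517  0.105     ] 0.12792095985936472 -38.61598594356427
post0 0.78 [232.0, 213.4] [ 0.51341734 -0.04688259  0.105     ] 0.1317805927837377 -129.3648426141572
post0 0.76 [305.5, 226.3] [0.66506346 0.14532331 0.105     ] 0.11309701474395153 53.00001183649493
post0 0.68 [278.6, 190.0] [0.49023814 0.13496128 0.105     ] 0.1333862892468415 143.16794308557778
nest0 0.87 [287.8, 249.8] [0.6942487  0.06786755 0.06      ] 0.0980962982814519 7.537359273218083
nest0 0.86 [245.2, 241.9] [ 0.60667595 -0.04287993  0.06      ] 0.09835702992697394 -84.35435239526619
nest0 0.73 [253.7, 208.8] [0.49460822 0.03684806 0.06      ] 0.1039883155721321 -169.94709102414336
nest0 0.71 [295.0, 217.1] [0.58911093 0.14874587 0.06      ] 0.09407723322819087 94.81032236123598
nest0 0.54 [334.9, 166.9] [0.44636456 0.39397558 0.06      ] 0.37093864543723876 113.95961288727607
```

View pics/s36.png

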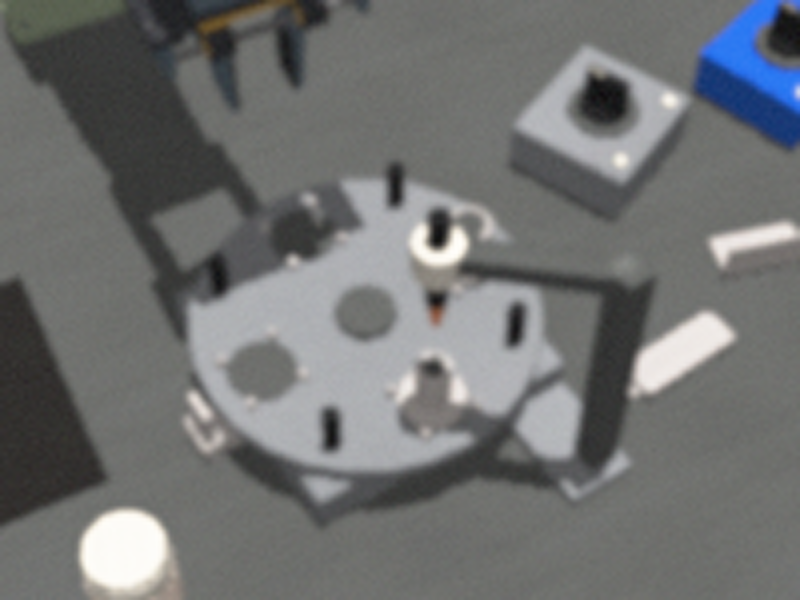

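Boss 30 is under the torch and boss 38 has moved on to the next nest. Second tack.

```bash
python3 -m jog '{"dp":[[0.0133,0.217,0],[0.0133,0.217,0],[0.0133,0.217,0],[0.0133,0.217,0],[0.0133,0.217,0],[0.0133,0.217,0],[0.0133,0.217,0],[0.0133,0.217,0],[0.0133,0.217,0],[0.0133,0.217,0]],"angular":[[0,0,0.015],[0,0,0.015],[0,0,0.015],[0,0,0.015],[0,0,0.015],[0,0,0.015],[0,0,0.015],[0,0,0.015],[0,0,0.015],[0,0,0.015]]}' 0
python3 -m jog '{"dp":[[0,0,0],[0,0,0],[0,0,0]],"angular":[[0,0,0],[0,0,0],[0,0,0]]}' 0
python3 - <<'E'
from h import *
from scipy.spatial.transform import Rotation as R
p=read_camera("wrist");save(p,"w37");s=ctrl.read_state();print(s["time"],s["eef_pos"],s["qpos"][5]);M=R.from_rotvec(s["eef_rot"]).as_matrix();print("yaw",np.degrees(np.arctan2(M[1,0],M[0,0]))%360)
for d in nets.spot_point("knob_grip",p):print(round(d["p"],2),d["at"],atz(p,d["at"],.101))
E
```

```text
time: 45.53
eef_pos: [0.484, 0.3517, 0.192]
eef_rot: [0.728, -3.055, 0.002]
contact_force: [-0.0, -0.3, -0.4]
grip_width: 0.501
time: 45.78
eef_pos: [0.4835, 0.3498, 0.1922]
eef_rot: [0.724, -3.055, 0.002]
contact_force: [-0.3, -0.3, -0.6]
grip_width: 0.503
45.8333 [0.48347898 0.34943412 0.19258496] -1.4285617265928021
yaw 206.63239518733266
0.79 [289.2, 209.2] [0.4836996  0.35688608 0.101     ]
```

View pics/w37.png

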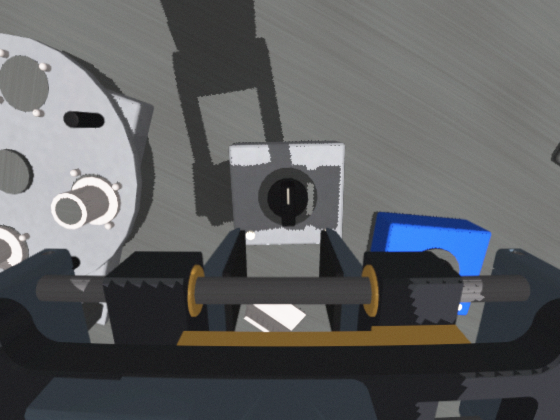

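```bash
python3 -m jog '{"dp":[[-0.016,0.035,-0.2],[0,0,-0.2],[0,0,-0.2],[0,0,-0.15],[0,0,-0.1],[0,0,-0.05],[0,0,0],[0,0,0]],"angular":[[0,0,0],[0,0,0],[0,0,0],[0,0,0],[0,0,0],[0,0,0],[0,0,0],[0,0,0]]}' 0
python3 - <<'E'
from h import *
p=read_camera("wrist");save(p,"w38");s=ctrl.read_state();print(s["eef_pos"],s["contact_force"])
E
```

```text
time: 46.55
eef_pos: [0.4813, 0.3557, 0.0591]
eef_rot: [-0.724, 3.056, 0.0]
contact_force: [-0.0, 0.1, 1.2]
grip_width: 0.5
[0.48171436 0.35620515 0.05967135] [-0.19883941 -0.50327246  0.35578888]
```

View pics/w38.png

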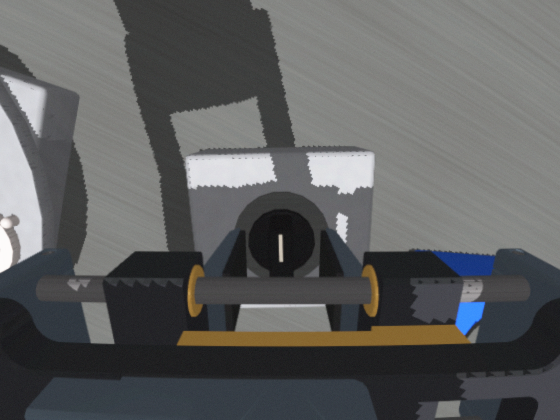

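```bash
python3 -m jog '{"dp":[[0,0,0],[0,0,0],[0,0,0],[0,0,0],[0,0,0],[0,0,0]],"angular":[[0,0,0],[0,0,0],[0,0,0],[0,0,0],[0,0,0],[0,0,0]]}' -1 45
python3 -m jog '{"dp":[[0,0,0],[0,0,0],[0,0,0],[0,0,0],[0,0,0],[0,0,0],[0,0,0],[0,0,0]],"angular":[[0,0,-0.03],[0,0,-0.03],[0,0,-0.03],[0,0,-0.03],[0,0,-0.03],[0,0,-0.03],[0,0,-0.03],[0,0,-0.03]]}'
python3 -m jog '{"dp":[[0,0,0],[0,0,0],[0,0,0],[0,0,0],[0,0,0],[0,0,0]],"angular":[[0,0,-0.03],[0,0,-0.03],[0,0,-0.03],[0,0,-0.03],[0,0,-0.02],[0,0,0]]}'
python3 -c "
from h import *
s=ctrl.read_state();print(s['time'],s['torque'],s['grip_width'])"
```

```text
time: 47.1
eef_pos: [0.4815, 0.3548, 0.0589]
eef_rot: [-0.728, 3.055, -0.004]
contact_force: [1.6, -4.5, 2.1]
grip_width: 0.15
time: 47.77
eef_pos: [0.4816, 0.3547, 0.0588]
eef_rot: [0.455, 3.107, -0.004]
contact_force: [2.0, -5.4, 2.7]
grip_width: 0.15
time: 48.27
eef_pos: [0.4813, 0.3548, 0.0588]
eef_rot: [1.108, 2.936, -0.004]
contact_force: [0.7, -5.1, 4.4]
grip_width: 0.178
48.2667 [-0.91147217 -0.31996202  1.78968931] 0.17791882404102108
```

Torque of 1.8 N m, so it is at the stop. Hold, and watch the torch.

```bash
python3 -m jog '{"dp":[[0,0,0],[0,0,0],[0,0,0],[0,0,0],[0,0,0],[0,0,0],[0,0,0],[0,0,0],[0,0,0]],"angular":[[0,0,0],[0,0,0],[0,0,0],[0,0,0],[0,0,0],[0,0,0],[0,0,0],[0,0,0],[0,0,0]]}'
python3 - <<'E'
from h import *
s=ctrl.read_state();print(s["time"],s["torque"],s["grip_width"])
c=read_camera("scene");cv2.imwrite("pics/s39.png",cv2.resize(c["pixels"][195:275,250:330],None,fx=8,fy=8,interpolation=cv2.INTER_CUBIC))
E
python3 -m jog '{"dp":[[0,0,0],[0,0,0],[0,0,0],[0,0,0],[0,0,0],[0,0,0],[0,0,0],[0,0,0],[0,0,0]],"angular":[[0,0,0],[0,0,0],[0,0,0],[0,0,0],[0,0,0],[0,0,0],[0,0,0],[0,0,0],[0,0,0]]}'
```

```text
time: 49.02
eef_pos: [0.4813, 0.3548, 0.0588]
eef_rot: [1.106, 2.937, -0.004]
contact_force: [1.7, -6.2, 3.1]
grip_width: 0.169
49.0167 [-0.99116491 -0.40394929  1.77961858] 0.16930268576319926
time: 49.82
eef_pos: [0.4813, 0.3548, 0.0588]
eef_rot: [1.106, 2.937, -0.004]
contact_force: [1.5, -6.3, 5.2]
grip_width: 0.171
```

View pics/s39.png

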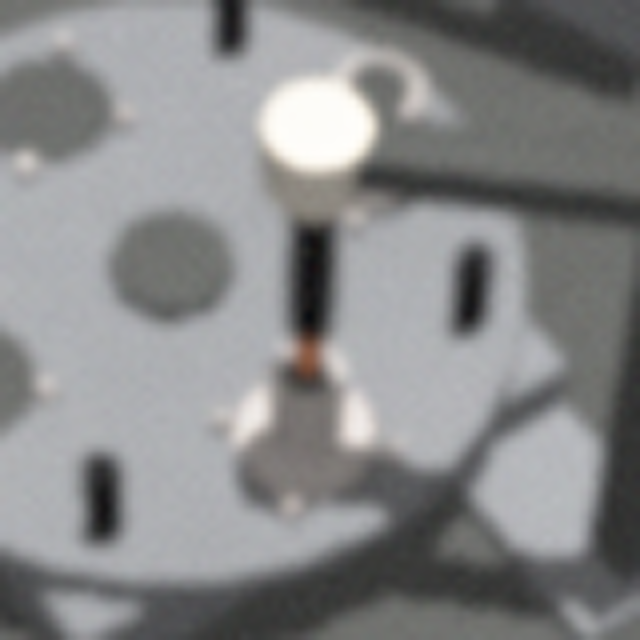

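The torch was down on boss 30 for over 1.5 s. Turning back and letting go.

```bash
python3 -m jog '{"dp":[[0,0,0],[0,0,0],[0,0,0],[0,0,0],[0,0,0],[0,0,0],[0,0,0],[0,0,0],[0,0,0],[0,0,0]],"angular":[[0,0,0.035],[0,0,0.035],[0,0,0.035],[0,0,0.035],[0,0,0.035],[0,0,0.035],[0,0,0.035],[0,0,0.035],[0,0,0.035],[0,0,0.02]]}' -1 25
python3 -m jog '{"dp":[[0,0,0],[0,0,0],[0,0,0],[0,0,0],[0,0,0],[0,0,0],[0,0,0],[0,0,0.15],[0,0,0.2],[0,0,0.2]],"angular":[[0,0,0],[0,0,0],[0,0,0],[0,0,0],[0,0,0],[0,0,0],[0,0,0],[0,0,0],[0,0,0],[0,0,0]]}' 0.4
python3 -m jog '{"dp":[[-0.1,0,0.2],[-0.1,0,0.2],[-0.2,0,0.1],[-0.2,0,0],[0,0,0],[0,0,0],[0,0,0]],"angular":[[0,0,0],[0,0,0],[0,0,0],[0,0,0],[0,0,0],[0,0,0],[0,0,0]]}'
python3 - <<'E'
from h import *
s=ctrl.read_state();print(s["time"],s["eef_pos"],s["contact_force"])
c=read_camera("scene");save(c,"s40");cv2.imwrite("pics/s40a.png",cv2.resize(c["pixels"][130:290,200:400],None,fx=4,fy=3.75,interpolation=cv2.INTER_CUBIC))
t=read_camera("top");cv2.imwrite("pics/t40.png",cv2.resize(t["pixels"][100:300,80:480],None,fx=2,fy=2,interpolation=cv2.INTER_CUBIC))
E
```

```text
time: 50.65
eef_pos: [0.4802, 0.3542, 0.0588]
eef_rot: [0.516, -3.097, 0.005]
contact_force: [-1.6, -6.9, 5.4]
grip_width: 0.151
time: 51.48
eef_pos: [0.4801, 0.3559, 0.141]
eef_rot: [0.508, -3.098, 0.001]
contact_force: [0.5, 0.3, 0.3]
grip_width: 0.698
time: 52.07
eef_pos: [0.391, 0.3563, 0.2158]
eef_rot: [-0.509, 3.1, 0.0]
contact_force: [0.4, 0.3, 0.6]
grip_width: 0.699
52.0667 [0.39102599 0.35631461 0.21579773] [0.35509842 0.26579934 0.6076641 ]
```

View pics/s40a.png

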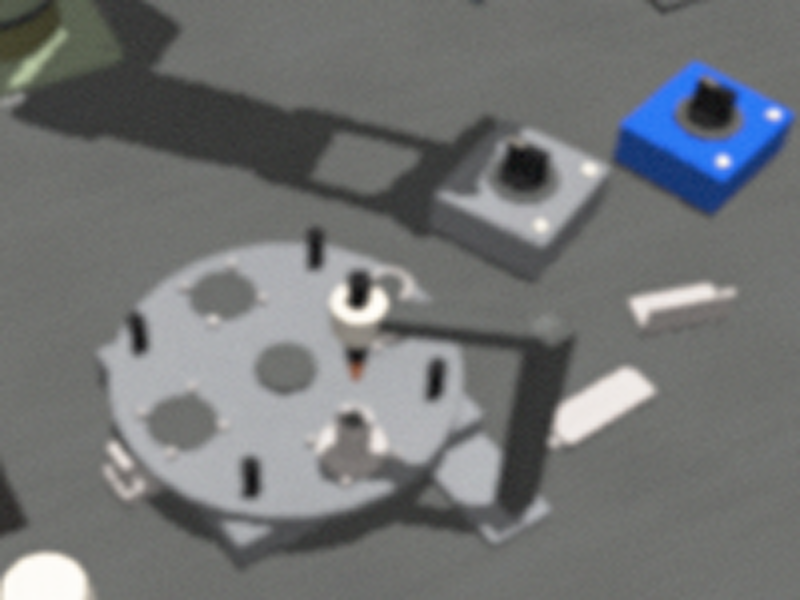

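View pics/t40.png

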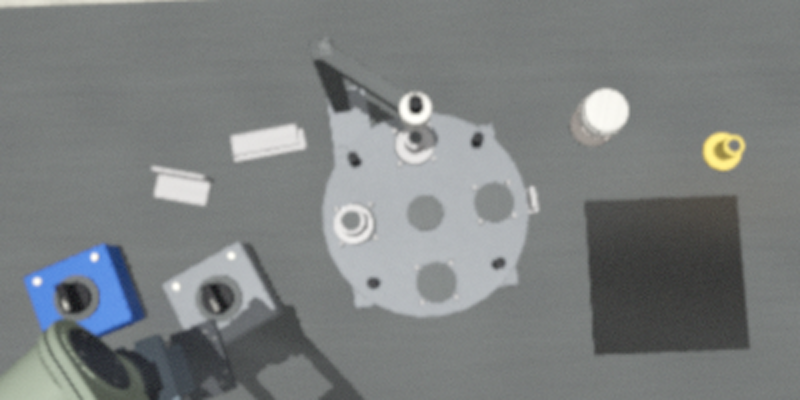

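Mat empty, both bosses upright in their nests at (415,140) and (354,222), table in its detent, knob back and torch up. The other things are unmoved, and the robot is clear.

```bash
python3 -c "
from station import ctrl
print(ctrl.hand_in())"
```

```text
the job is handed in; nothing more can be done
None
```

The job is handed in at about 52 s. Both bosses present were tack-welded in order, boss_38 first and then boss_30.

- **Sequence:** each boss was set in the load nest and indexed a quarter turn anticlockwise. The knob was then turned clockwise to its stop and held for about 1.4 s or more with the torch down. It was back at rest before the table moved again or the job was handed in.
- **Last checks:** the pictures showed both bosses upright in their nests, the table in its detent, the knob back, the torch up and the mat empty. The other things looked unmoved, and the gripper was clear with no contact force.
- **What went wrong on the way:** my first two tries at pushing the table failed. The real fingertips sit about 20 mm above the nominal TCP, so the fingers passed over or slipped off the post. The second try turned the table about 22° before it fell back to its start detent with boss_38 still seated, and I repeated the push with the fingers lower.
- **First tack:** the knob slipped slightly in the grip, so I gripped harder and turned on until the torque showed the stop, about 2 N m.

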